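Set up an overhead stirrer: beaker under, jog the head down

ROBOT

A 6-joint arm with a two-finger parallel gripper is mounted at the origin on the work surface. World frame = base frame: x ahead of the robot, y to its left, z up, the work surface at z = 0. Lengths are in m, angles in rad, forces in N, time in s.
With the tool pointing down it reaches from about 0.325 to 0.85 m from the base axis. Payload 4.4 kg.
Tool frame: the origin (TCP) lies where the fingers leave the gripper's body, on its centre line; the fingertips stand 97 mm ahead of it and the grasp point (between the pads) lies 78 mm ahead of it; z points along the fingers, y is the direction in which the jaws open and shut (so a half turn about z gives the same grasp; the last joint's range is limited). The gripper opens to 94 mm and grips with 3 to 60 N. Pads are 16 mm wide; open, the fingers measure 119 mm over their backs; the gripper's body (75 mm by 177 mm) begins 78 mm behind the grasp point.
Start: joints at [0.978, 0.207, 1.542, -0, 1.393, -0.15], TCP at [0.246, 0.52, 0.303] pointing down, gripper open.
Joint ranges: [-2.73, 2.73], [-0.86, 2.22], [0.23, 2.46], [-1.11, 4.25], [0.08, 2.63], [-2.82, 2.82]. Speed limits (rad/s): [2.79, 2.79, 3.14, 3.14, 3.14, 3.14].

INTERFACE

Orientations are given as a unit quaternion [x, y, z, w].
In Python, from cell import * gives the robot as it stands.
- The arm moves only by the tool apply_moves, never from a script. Its argument "motion" is a list that holds one entry, the list of rows, each a list of 5 numbers: the shift along the tool's x, y, z as a fraction of full scale, then the turn about the tool's z as a fraction of full scale, then the closure, from -1 (fully open) to 1 (shut). In form: [[[dx, dy, dz, turn, hand], ...]]. A call has 1 to 8 rows; each row is the pose to reach, as a shift and turn from the pose commanded when the call began, along the tool's axes at that moment; what a row does not reach only later rows make up. Full scale, the value 1, is 0.1 m for a shift and pi/2 rad for a turn. A row lasts 1/8 s, in which the tool goes at most 62.5 mm and 10.7 degrees, less where a joint would pass 70% of its speed; a pose out of reach is approached as far as the arm can. A call with a number of a shift or a turn outside -1 to 1 is refused whole. A call with a gripper value outside its range is refused whole. The fingers move at their own pace and stop on an object; "force" is the grip in N (left out, the last holds). Time passes only in rows, so rows that repeat a pose let the fingers close. It gives the time, the measured TCP pose, the force and the opening at its end, in the units of the state.
- get_obs(): the state, without advancing time (a new reading comes with each control period).
- capture(name): name is "scene" or "top" or "wrist"; returns the picture (420x560x3 uint8, red, green, blue); there is no depth.
- calibration(name): a dict with "vertical_fov" (degrees; the focal length in pixels is half the picture's height over the tangent of half this angle, whatever the lens; pixels are square), "cx", "cy" (the principal point, pixels), "extrinsics" (4x4, takes a point from world to camera coordinates). Camera axes: x right, y down, z forward; pixel columns grow to the right and rows downward; lengths in m; the calibration is good to about 2 mm. A picture is of the moment at which its call begins: read the wrist's pose just before it. calibration takes no time and is no camera call; for the wrist camera it gives the pose at the moment of the call.
- job_done(): hands the job in, once; it reports no verdict.
The state is a dict: "time": time; "joints": joint angles; "dq": joint speeds; "joint_efforts": joint torques, N m; "ee_pos": TCP position; "ee_rot": TCP orientation; "wrist_force": force on the tool from outside, world axes, zero at the start; "ft_torque": the same for the moment, N m; "gripper_width": finger opening in m.
Only numpy, scipy, OpenCV 4.12 (cv2) and the standard library are available. Lean on these libraries where they do the work, as an engineer would, in place of code of your own. Each camera call takes 0.05 s, during which the arm holds its last target. There are 200 camera calls.

TASK

Slide the empty tall beaker along the bench, standing, until it is centred under the raised stirrer. Then tilt the stand's spring-centred jog lever away from the open front of the stand to lower the stirrer into the beaker, and let the lever spring back to the middle when the impeller hangs about 15 mm above the beaker's floor. Move the stirrer by its lever only and handle the lever gently, never let the impeller touch the glass, and leave everything else on the bench where it is.

Things in the scene. Friction and masses are not known exactly. Their poses are not given: they have to be found in the camera images.
- stand: Motor-lift stand of the stirrer, fixed; placed and turned differently each time. Origin: on the bench straight under the shaft axis; z up, -x = its open front (turned to the robot's left and towards it), +x = its column. U-shaped foot open at the front: two legs 18 mm high, 32 mm wide, centred at y = +115 and -115 mm, x = -90 to +210 mm; the beaker goes in the gap between, on the bare bench.
- console (a point): Centre of the top of the lever console: a grey box outside the stand's right leg, 130 mm (stand x) by 92 mm (stand y), 58 mm high, centred at stand x = -20, y = -184 mm. The jog lever stands upright in its middle.
- head: Stirrer head; it only travels up and down the column, and a touch shifts it. Origin: lower end of the steel chuck (37 mm thick, 50 mm high), on the shaft axis, 400 mm above the bench at the start. The blue housing begins 75 mm higher: 95 mm wide, 85 mm high, reaching 73 mm in front of the shaft (plus a knob 22 mm long) and back to the column (60 mm wide, 700 mm high, at stand x = +185 mm).
- shaft: Stirrer shaft, firmly clamped in the chuck and moving with the head; upright, 8 mm thick. Origin: lowest point of the impeller at its foot, always straight above the stand's origin, axes as the stand's; 150 to 200 mm above the bench at the start (the clamped length differs each time). Impeller: four pitched steel blades, 60 mm across, 22 mm high.
- jog_lever (a joint): Tilt of the jog lever, rad: 0 upright; positive = tipped to the stand's +x (away from its open front) = stirrer goes down; negative = tipped to -x = stirrer goes up; stops at +-0.42. Tilts under about 0.08 to 0.14 do nothing; beyond, the lift speed grows with tilt, to roughly 25 to 45 mm/s at the stop (differs each time). Let go, the head runs on about 0.2 s and the lever rests within 0.07 of 0.
- lever_knob (a point): Centre of the lever's off-white knob, a round handle 25 mm thick, 45 mm long, tapering to its foot; 82 mm from the pivot and 132 mm above the bench when upright; its top is 18 mm above this point. Below it a 10 mm steel stick. Pivot: 50 mm above the bench at stand x = -20, y = -184 mm, axis along stand y. Spring 2.4 N m/rad: about 12 N at the knob for full tilt. Over 30 N is rough handling.
- beaker: The beaker to use: the taller, wider of the two glass beakers, empty, loose, standing on the bench 150 to 210 mm in front of the shaft. 90 mm outer diameter (92 at the rim), 84 mm inside, 125 mm high, wall 3 mm, about 0.24 kg. Origin: the centre of its underside, z up its axis.
- beaker_floor (a point): Centre of the inner floor of that beaker, 5 mm above its underside.
- small_beaker: Bystander: small glass beaker, 54 mm across, 70 mm high. Origin under its centre.
- cream_jar: Bystander: white jar, 68 mm across, about 62 mm high. Origin under its centre.
- amber_bottle: Bystander: amber bottle, 68 mm across, about 150 mm high. Origin under its centre.
- white_bottle: Bystander: white bottle, 60 mm across, about 130 mm high. Origin under its centre.
- spatula: Bystander: spatula 190 mm long lying flat. Origin under its middle.
- spare_shaft: Bystander: spare stirrer shaft with impeller, about 270 mm long, lying on the bench. Origin under its middle.
- clamp: Bystander: blue two-prong clamp, about 170 mm long, lying flat. Origin near its middle.
Things that resemble listed ones, but are neither listed nor needed, are in the scene too. Leave any green or red look-alike of the beaker alone.

How it is judged:
By the outcome, as a careful person would: the job done as asked, in the order asked, and still so for the second after the job is handed in, with the robot touching nothing.
It also fails if it takes over 72 s, if anything falls off the work surface, if the arm or the gripper's body presses on something with over 40 N, if the wrist force passes 120 N, or if a joint passes its speed limit or range.

## Working session

There is one attempt and no reset: what is moved stays moved. The work goes in short steps, Python scripts to look and compute and a tool call to move; the robot and the scene stay as the last step left them, time stands still between calls to the robot, and variables do not carry over. Pictures are saved under pics/ and viewed, about 8 in all and at most 12, crops included, and the job is handed in when it is done.

Besides the shell and the picture viewer there is one more tool, called by a JSON object that holds its "fn" and its "kwargs", one argument or row to a line. apply_moves: Moves the arm, as the interface text tells. Its arguments: {"type":"object","properties":{"motion":{"type":"array"},"force":{"type":"number"}},"required":["motion"]}

```bash
mkdir -p pics; ls; python3 - <<'E'
from cell import *
import cv2,numpy as np
for n in("scene","top"):
    cv2.imwrite(f"pics/{n}0.png",cv2.resize(capture(n)[:,:,::-1],(800,600),interpolation=cv2.INTER_CUBIC))
    c=calibration(n);print(n,c)
o=get_obs();print(o)
E
```

```text
pics
scene {'vertical_fov': 54.32296434105707, 'cx': 286.5774097121552, 'cy': 212.6423213623976, 'extrinsics': array([[-0.78987384,  0.61308481,  0.01504439,  0.38451339],
       [ 0.39913208,  0.53254121, -0.74638693, -0.04665402],
       [-0.46561024, -0.58354682, -0.66534218,  1.74072904],
       [ 0.        ,  0.        ,  0.        ,  1.        ]])}
top {'vertical_fov': 49.82602018165763, 'cx': 275.45714717837814, 'cy': 212.82634616498927, 'extrinsics': array([[-0.01561737, -0.99984214, -0.00847306,  0.05667062],
       [-0.99205157,  0.01655277, -0.12473846,  0.5271023 ],
       [ 0.12485902,  0.00645762, -0.99215348,  1.86952692],
       [ 0.        ,  0.        ,  0.        ,  1.        ]])}
{'time': 0.1, 'joints': array([ 9.77481090e-01,  2.07328068e-01,  1.54278015e+00, -3.76413362e-05,
        1.39351051e+00, -1.50504999e-01]), 'dq': array([ 0.00048736, -0.00085653, -0.00234877, -0.00068538,  0.00154162,
       -0.00027149]), 'joint_efforts': array([-7.51692951e-04, -3.71866000e+01, -2.82294381e+01,  7.00511551e-02,
        3.11096536e-02, -4.04567550e-05]), 'ee_pos': array([0.24609964, 0.51909047, 0.30162522]), 'ee_rot': array([ 2.1959729e-01,  9.7559008e-01, -9.5051061e-04, -3.5087682e-04]), 'wrist_force': array([-0.13290933, -0.02970194,  0.41641013]), 'ft_torque': array([-0.00677083,  0.03691127,  0.0015176 ]), 'gripper_width': 0.09406779078704805}
```

View pics/scene0.png

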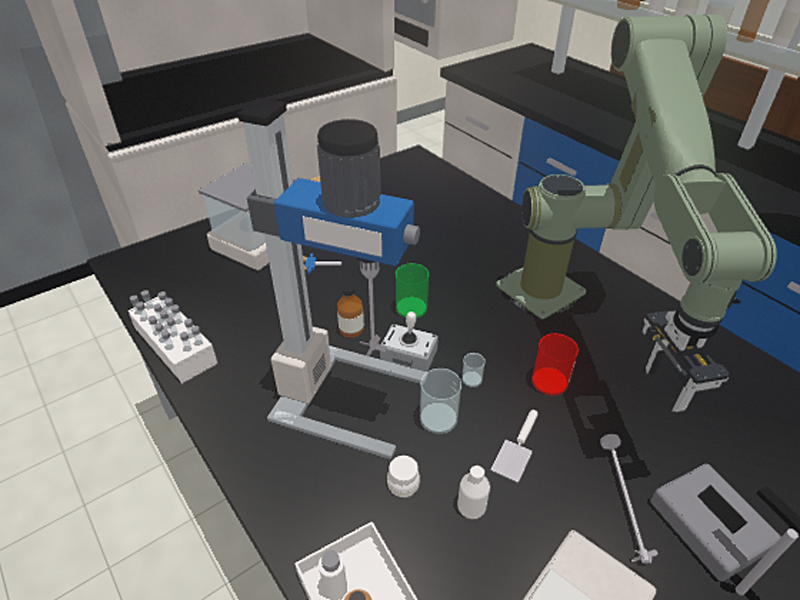

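View pics/top0.png

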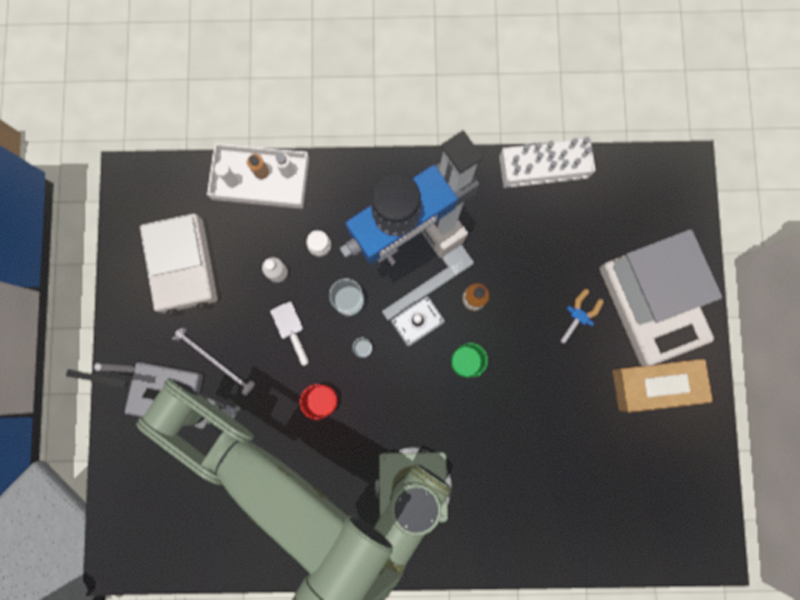

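The scene view shows the clear tall beaker at (440,400), the small clear beaker at (473,370), red and green look-alikes at (555,363) and (412,290), and the lever at (410,330). The top view has the clear tall beaker at (347,297) and the console at (417,320). The larger clear one is the beaker to use. I'll confirm that in enlarged crops.

```bash
python3 - <<'E'
from cell import *
import cv2,numpy as np
for n,(x,y) in dict(scene=(190,205),top=(210,130)).items():
    im=capture(n)[y:y+120,x:x+160,::-1]
    im=cv2.convertScaleAbs(im,alpha=1.5,beta=20)
    cv2.imwrite(f"pics/{n}1.png",cv2.resize(im,(800,600),interpolation=cv2.INTER_CUBIC))
E
```

```text
(no output)
```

View pics/scene1.png

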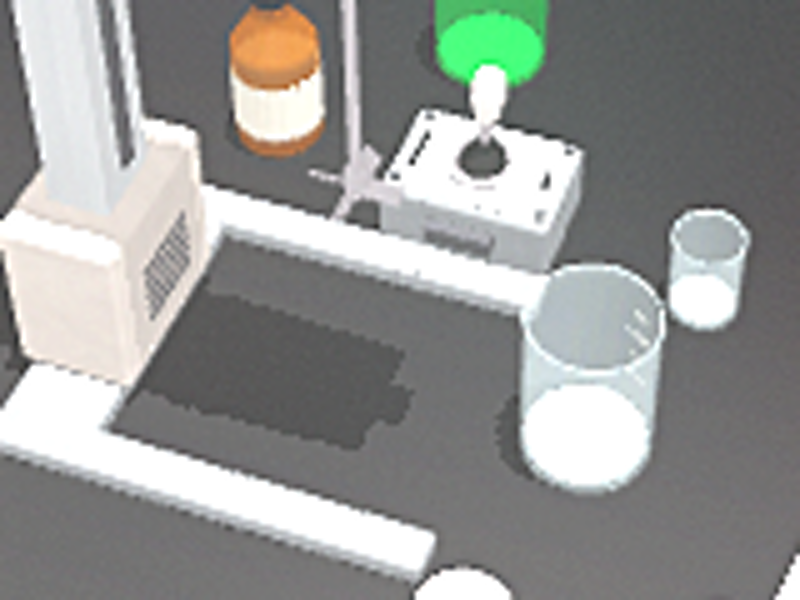

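View pics/top1.png

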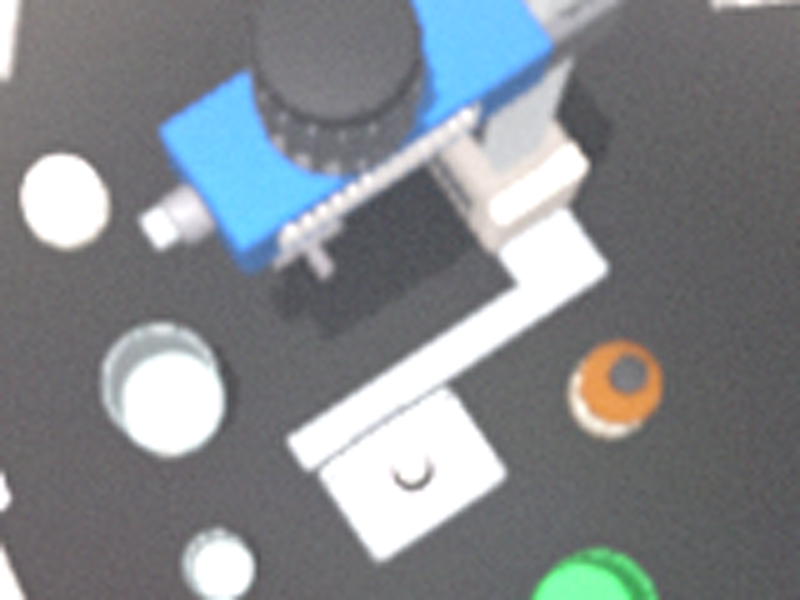

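The crops confirm the tall clear beaker, with its rim at scene crop (594,318) and floor at (586,437). The console corners and leg ends are also sharp, and the impeller hangs near scene crop (350,190). Next I fit the poses.

```bash
cat > h.py <<'E'
import numpy as np
from cell import *
from scipy.optimize import least_squares
def proj(n,P,c=None):
    c=c or calibration(n);E=c['extrinsics'];f=210/np.tan(np.radians(c['vertical_fov']/2))
    q=np.asarray(P)@E[:3,:3].T+E[:3,3]
    return q[...,:2]/q[...,2:]*f+[c['cx'],c['cy']]
def S(p,P):  # stand->world
    P=np.asarray(P,float);c,s=np.cos(p[2]),np.sin(p[2])
    return np.stack([p[0]+c*P[...,0]-s*P[...,1],p[1]+s*P[...,0]+c*P[...,1],P[...,2]],-1)
def full(n,px):
    o=dict(scene=(190,205),top=(210,130))[n]
    return (np.asarray(px,float)+.5)/5-.5+o   # crop 5x -> full
E
python3 - <<'E'
from h import *
sc=[((-90,99,18),(437,530)),((45,-230,58),(422,110)),((-85,-230,58),(583,152)),((-85,-138,58),(545,232)),((45,-138,58),(385,195))]
tp=[((-90,-99,18),(287,440)),((210,-131,18),(608,268)),((45,-138,58),(455,388)),((45,-230,58),(506,472)),((-85,-230,58),(380,561)),((-85,-138,58),(318,472))]
C={n:calibration(n) for n in('scene','top')}
def res(p):
    return np.concatenate([(proj(n,S(p,np.array([a for a,_ in L])/1e3),C[n])-full(n,[b for _,b in L])).ravel() for n,L in(('scene',sc),('top',tp))])
r=least_squares(res,[.6,.05,-.6],loss='soft_l1');p=r.x
print(p,res(p).reshape(-1,2).round(2).tolist())
np.save('stand.npy',p)
def pt(obs,z):
    f=lambda q:np.concatenate([proj(n,np.array([q[0],q[1],zz]),C[n])-full(n,b) for n,zz,b in obs])
    r=least_squares(f,[.5,.1]);print(r.x,r.fun.round(2));return r.x
b=pt([('scene',.125,(594,318)),('scene',.005,(586,437)),('top',.005,(172,404)),('top',.125,(162,381))],0)
s=pt([('scene',.07,(710,238)),('scene',.003,(704,302)),('top',.003,(222,567))],0)
np.save('beaker.npy',b)
c,sn=np.cos(p[2]),np.sin(p[2]);R=np.array([[c,-sn],[sn,c]])
print('beaker in stand',(b-p[:2])@R,'small',(s-p[:2])@R)
print('knob',S(p,[-.02,-.184,.132]),'pred px top',proj('scene',S(p,[-.02,-.184,.132])), 'meas',full('scene',(490,92)))
for z in(.15,.16,.17,.18,.19,.2,.22):print(z,((proj('scene',S(p,[0,0,z]))+.5-[190,205])*5-.5).round(1))
E
```

```text
[ 0.64238012  0.06400456 -0.99410352] [[-0.12, 0.47], [-0.69, -1.59], [0.16, -1.67], [0.1, -0.44], [-2.25, -2.08], [-0.25, -0.05], [-1.93, 1.51], [-1.93, -1.06], [0.4, 0.4], [-0.42, 0.16], [-0.48, -0.47]]
[0.54527197 0.18395374] [-0.2  -0.1  -0.39 -0.48 -0.3  -0.24 -0.63  0.45]
[0.40168608 0.1434058 ] [-0.11  0.06 -0.55  0.   -0.47  0.62]
beaker in stand [-0.15349852 -0.01600006] small [-0.19779925 -0.15847283]
knob [ 0.47723326 -0.01955687  0.132     ] pred px top [285.88352855 222.54380969] meas [287.6 223. ]
0.15 [357.2 247.1]
0.16 [356.8 236.4]
0.17 [356.4 225.6]
0.18 [355.9 214.6]
0.19 [355.5 203.6]
0.2 [355.1 192.4]
0.22 [354.2 169.7]
```

```bash
python3 - <<'E'
from h import *
sc=[((-90,99,18),(437,530)),((45,-230,58),(422,110)),((-85,-230,58),(583,152)),((-85,-138,58),(545,232)),((45,-138,58),(385,195))]
tp=[((-90,-99,18),(287,440)),((-90,-131,18),(312,471)),((210,-131,18),(608,268)),((45,-138,58),(455,388)),((45,-230,58),(506,472)),((-85,-230,58),(380,561)),((-85,-138,58),(318,472))]
C={n:calibration(n) for n in('scene','top')}
for sel in (('scene',),('top',),('scene','top')):
    def res(p):
        return np.concatenate([(proj(n,S(p,np.array([a for a,_ in L])/1e3),C[n])-full(n,[b for _,b in L])).ravel() for n,L in(('scene',sc),('top',tp)) if n in sel])
    p=least_squares(res,[.6,.05,-.6]).x
    print(sel,p,(5*res(p)).reshape(-1,2).round(0).tolist())
import cv2
p=np.load('stand.npy')
E
```

```text
('scene',) [ 0.64362216  0.06794542 -0.99948561] [[1.0, 8.0], [0.0, -4.0], [4.0, -4.0], [3.0, 3.0], [-8.0, -6.0]]
('top',) [ 0.6426333   0.06053292 -0.99486313] [[3.0, -1.0], [-1.0, -0.0], [-6.0, 7.0], [-6.0, -6.0], [6.0, 2.0], [2.0, 0.0], [2.0, -3.0]]
('scene', 'top') [ 0.64248168  0.06370917 -0.9952701 ] [[-1.0, 2.0], [-3.0, -8.0], [1.0, -8.0], [0.0, -2.0], [-11.0, -11.0], [-1.0, -0.0], [-5.0, -0.0], [-9.0, 8.0], [-9.0, -5.0], [2.0, 2.0], [-2.0, 1.0], [-2.0, -2.0]]
```

```bash
python3 - <<'E'
from h import *
import cv2
from scipy.spatial.transform import Rotation as R
im=capture('scene')[:,:,::-1]
a=im[140:310,420:560].copy()
a=cv2.resize(cv2.convertScaleAbs(a,alpha=1.6,beta=20),None,fx=3.5,fy=3.5,interpolation=cv2.INTER_CUBIC)
o=get_obs();Rt=R.from_quat(o['ee_rot']).as_matrix();print(Rt.round(3))
for z,col in((0,(0,255,255)),(-.1,(255,255,0)),(-.2,(255,0,255))):
    P=np.array([[sx*.0375,sy*.0885,z] for sx,sy in((1,1),(1,-1),(-1,-1),(-1,1))])@Rt.T+o['ee_pos']
    q=(proj('scene',P)-[420,140]+.5)*3.5-.5
    cv2.polylines(a,[np.int32(q)],True,col,1)
b=cv2.convertScaleAbs(im[160:260,225:275],alpha=1.5,beta=20)
b=cv2.resize(b,None,fx=6,fy=6,interpolation=cv2.INTER_CUBIC)[:595]
c=np.zeros((600,800,3),np.uint8);c[:595,:490]=a;c[:595,500:800]=b
cv2.imwrite('pics/grip.png',c)
p=np.load('stand.npy')
for z in(.15,.16,.17,.18,.19,.2,.22):print(z,((proj('scene',S(p,[0,0,z]))+.5-[225,160])*6-.5+[500,0]).round(0))
E
```

```text
[[-0.904  0.428 -0.001]
 [ 0.428  0.904 -0.001]
 [ 0.    -0.001 -1.   ]]
0.15 [719. 567.]
0.16 [718. 554.]
0.17 [718. 541.]
0.18 [717. 528.]
0.19 [717. 514.]
0.2 [716. 501.]
0.22 [715. 474.]
```

View pics/grip.png

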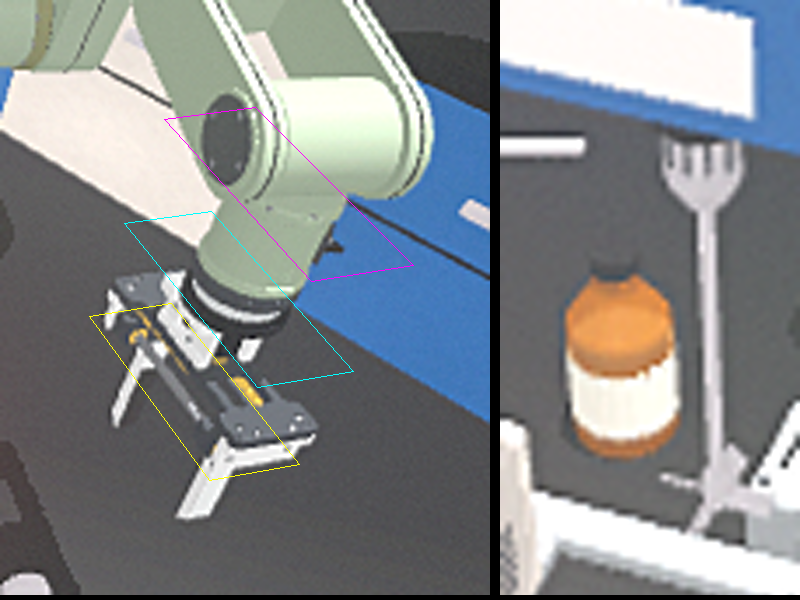

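The crop shows the gripper as a flat slab about 40 mm thick, with its coupling only in the middle. The impeller is mid-height near (715,491), so its bottom sits about 0.19–0.2 m up. That rules out both a grasp and a push with the fingers closed, because the coupling would reach the impeller. Pushing with the outer back of an open finger, along the tool's y axis, should fit, with the slab passing under the impeller. I'll turn and move closer, then measure with the wrist camera.

{"fn": "apply_moves", "kwargs": {
  "motion": [
    [[-0.3,-0.2,0,-0.11,-1],[-0.6,-0.4,0,-0.22,-1],[-1,-0.6,0,-0.33,-1],[-1,-0.6,0,-0.45,-1],[-1,-0.6,0,-0.56,-1],[-1,-0.6,0,-0.67,-1],[-1,-0.6,0,-0.71,-1],[-1,-0.6,0,-0.71,-1]]
  ]
}}

```text
time: 1.25
ee_pos: [0.311, 0.4224, 0.3025]
ee_rot: [-0.33, 0.944, -0.0, -0.0]
wrist_force: [-0.2, 0.6, 0.6]
gripper_width: 0.094
```

```bash
cat >> h.py <<'E'
from scipy.spatial.transform import Rotation as Rr
def bench(n,u,v,z=0,c=None):
    c=c or calibration(n);E=c['extrinsics'];f=210/np.tan(np.radians(c['vertical_fov']/2))
    d=E[:3,:3].T@np.array([(u-c['cx'])/f,(v-c['cy'])/f,1]);o=-E[:3,:3].T@E[:3,3]
    return (o+d*(z-o[2])/d[2])[:2]
def tool():
    o=get_obs();M=Rr.from_quat(o['ee_rot']).as_matrix();return o,M
def go(target):  # world xyz -> fraction
    o,M=tool();return (M.T@(np.array(target)-o['ee_pos'])/.1).round(3)
E
python3 - <<'E'
from h import *
import cv2
for n,(u,v,z) in dict(white=(273,268,.1),jar=(318,243,.06),red=(318,400,.06),spat1=(283,310,0),spat2=(305,362,0),amber=(477,297,.1)).items(): print(n,bench('top',u*.7,v*.7,z).round(3))
o,M=tool();print(o['time'],o['ee_pos'],M.round(3).tolist(),o['joints'].round(2))
print(go([.463,.285,.3]))
c=calibration('wrist');E=c['extrinsics'];cp=-E[:3,:3].T@E[:3,3]
print('cam pos in tool',M.T@(cp-o['ee_pos']),'axes in tool\n',(E[:3,:3]@M).round(2),c['vertical_fov'])
E
```

```text
white [0.629 0.391]
jar [0.709 0.267]
red [0.252 0.268]
spat1 [0.52 0.38]
spat2 [0.363 0.314]
amber [ 0.536 -0.19 ]
1.25 [0.31096513 0.42238985 0.30252154] [[-0.783, -0.622, -0.0], [-0.622, 0.783, -0.0], [0.0, -0.0, -1.0]] [ 0.77  0.1   1.66  0.    1.38 -1.47]
[-0.335 -2.022  0.025]
cam pos in tool [ 0.08286032 -0.00115333 -0.08240729] axes in tool
 [[-0.    1.   -0.  ]
 [-0.96 -0.   -0.29]
 [-0.29  0.    0.96]] 66.44563309369565
```

{"fn": "apply_moves", "kwargs": {
  "motion": [
    [[-0.1,-0.5,-0.4,0,-1],[-0.3,-1,-0.8,0,-1]]
  ]
}}

```text
time: 1.5
ee_pos: [0.392, 0.3651, 0.379]
ee_rot: [-0.33, 0.944, -0.0, -0.001]
wrist_force: [0.3, 1.0, -0.5]
gripper_width: 0.094
```

{"fn": "apply_moves", "kwargs": {
  "motion": [
    [[0,-0.5,0,0,-1],[0,-1,0,0,-1]]
  ]
}}

```text
time: 1.75
ee_pos: [0.4555, 0.2864, 0.3794]
ee_rot: [-0.329, 0.944, 0.0, 0.001]
wrist_force: [-0.3, 0.2, 0.4]
gripper_width: 0.0941
```

{"fn": "apply_moves", "kwargs": {
  "motion": [
    [[0,-0.4,0,0,-1],[0,-0.6,0,0,-1],[0,-0.6,0,0,-1]]
  ]
}}

```text
time: 2.12
ee_pos: [0.492, 0.2401, 0.3783]
ee_rot: [-0.329, 0.944, 0.0, -0.0]
wrist_force: [-0.4, 0.3, 0.8]
gripper_width: 0.0941
```

```bash
python3 - <<'E'
from h import *
import cv2,pickle
o,M=tool();print(o['time'],o['ee_pos'],o['joints'].round(2))
c=calibration('wrist');im=capture('wrist')[:,:,::-1]
pickle.dump((c,im),open('w1.pkl','wb'))
cv2.imwrite('pics/w1.png',cv2.resize(cv2.convertScaleAbs(im,alpha=1.3,beta=10),(800,600),interpolation=cv2.INTER_CUBIC))
E
```

```text
2.125 [0.49201224 0.24006632 0.37830578] [ 0.3   0.1   1.51  0.    1.53 -1.95]
```

View pics/w1.png

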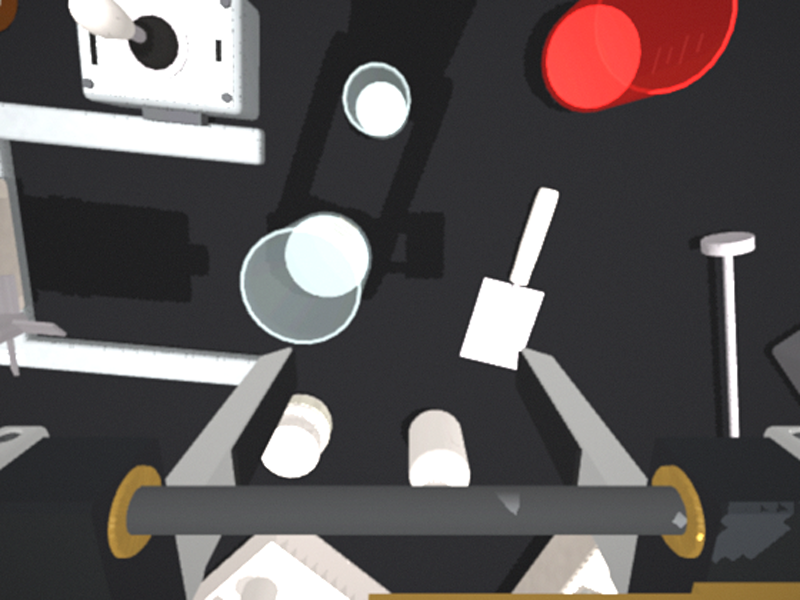

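The wrist view shows the beaker rim centred at (301,285), with its floor at (328,255). The right leg's front corners are at (265,128) and (263,163), and the left leg's inner front corner is at (291,349). The console's inner edge runs from (82,97) to (234,112). Impeller blade tips are visible at (65,330) and (14,374).

```bash
python3 - <<'E'
from h import *
import pickle
c,_=pickle.load(open('w1.pkl','rb'))
w=[((-90,-99,18),(263,163)),((-90,-131,18),(265,128)),((-90,99,18),(291,349)),((45,-138,58),(82,97)),((-85,-138,58),(234,112))]
F=lambda b:(np.array(b)+.5)*.7-.5
def res(p): return (proj('w',S(p,np.array([a for a,_ in w])/1e3),c)-F([b for _,b in w])).ravel()
p=least_squares(res,[.64,.064,-.99]).x;print(p,(res(p)/.7).reshape(-1,2).round(1).tolist())
f=lambda q:np.concatenate([proj('w',np.array([q[0],q[1],z]),c)-F(b) for z,b in((.125,(301,285)),(.005,(328,255)))])
r=least_squares(f,[.54,.18]);print('beaker',r.x,r.fun.round(1))
np.save('stand_w.npy',p);np.save('beaker.npy',r.x)
k=np.array([np.cos(p[2]),np.sin(p[2])]);print('beaker in stand',(r.x-p[:2])@k,(r.x-p[:2])@np.array([-k[1],k[0]]))
for z in(.18,.19,.2):
  for P in((-30,0),(0,0),(0,30)):print(z,P,((proj('w',S(p,[P[0]/1e3,P[1]/1e3,z]),c)+.5)/.7-.5).round(0))
print('knob px',((proj('w',S(p,[-.02,-.184,.132]),c)+.5)/.7-.5).round(0))
E
```

```text
[ 0.6374483   0.07438848 -0.89938208] [[2.7, -5.0], [-2.4, -7.1], [-8.5, 7.1], [-0.6, 10.5], [7.0, -4.7]]
beaker [0.54576586 0.18047209] [ 0.3  0.1 -0.4 -0.1]
beaker in stand -0.14009246250429536 -0.005788123528161474
0.18 (-30, 0) [113. 316.]
0.18 (0, 0) [ 66. 316.]
0.18 (0, 30) [ 76. 359.]
0.19 (-30, 0) [103. 321.]
0.19 (0, 0) [ 55. 321.]
0.19 (0, 30) [ 65. 365.]
0.2 (-30, 0) [ 93. 326.]
0.2 (0, 0) [ 43. 326.]
0.2 (0, 30) [ 54. 372.]
knob px [90. 15.]
```

```bash
python3 - <<'E'
from h import *
import pickle
c,im=pickle.load(open('w1.pkl','rb'))
F=lambda b:(np.array(b)+.5)*.7-.5
w=[((-90,-99,18),(263,163)),((-90,-131,18),(265,128)),((45,-138,58),(82,97)),((-85,-138,58),(234,112))]
L=[((-131,18),(0,104)),((131,18),(200,383)),((131,18),(60,369))]
def res(p,full=False):
    a=(proj('w',S(p,np.array([a for a,_ in w])/1e3),c)-F([b for _,b in w])).ravel()
    r=[]
    for (y,z),b in L:
        A,B=proj('w',S(p,np.array([[-90,y,z],[100,y,z]])/1e3),c);t=(B-A)/np.hypot(*(B-A));d=F(b)-A
        r.append(t[0]*d[1]-t[1]*d[0])
    return np.r_[a,r]
p=least_squares(res,[.64,.064,-.99]).x;print(p,(res(p)/.7).round(1))
np.save('stand_w.npy',p)
b=np.load('beaker.npy');k=np.array([np.cos(p[2]),np.sin(p[2])]);print('beaker in stand',(b-p[:2])@k,(b-p[:2])@np.array([-k[1],k[0]]))
import cv2
big=cv2.resize(cv2.convertScaleAbs(im,alpha=1.3,beta=10),(1600,1200),interpolation=cv2.INTER_CUBIC)
def line(P,p,col):
    q=(proj('w',S(p,np.array(P)/1e3),c)+.5)/.35-.5;cv2.polylines(big,[np.int32(q)],False,col,1)
for p_,col in((p,(0,0,255)),(np.array([.6425,.0625,-.995]),(0,255,0))):
    for s in(1,-1): line([(100,99*s,18),(-90,99*s,18),(-90,131*s,18),(100,131*s,18)],p_,col)
    line([(45,-138,58),(-85,-138,58),(-85,-230,58),(45,-230,58),(45,-138,58)],p_,col)
    for z in(180,200): line([(30*np.cos(t),30*np.sin(t),z) for t in np.linspace(0,6.3,40)],p_,col)
cv2.imwrite('pics/w1o.png',big[0:600+200,0:700][:800,:])
cv2.imwrite('pics/w1o.png',cv2.resize(big[0:800,0:700],(525,600)))
E
```

```text
[ 0.64226187  0.06235462 -0.98707015] [-1.3  0.1 -3.4 -1.6 -2.6  1.   6.7  0.9 -1.6 -0.8  2.3]
beaker in stand -0.1517414753726359 -0.015418795129988285
```

View pics/w1o.png

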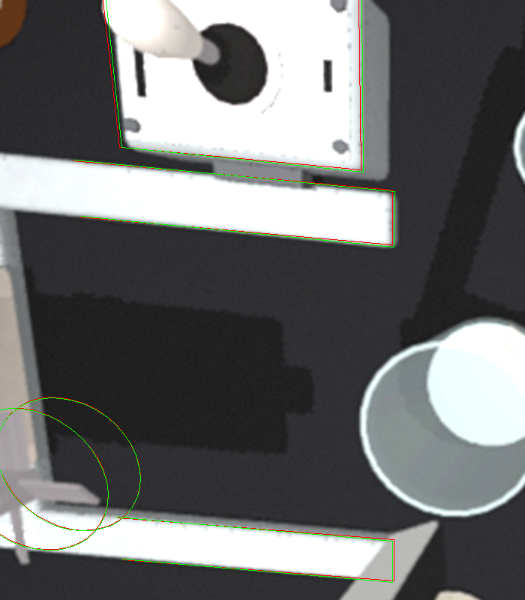

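```bash
python3 - <<'E'
from h import *
import pickle
c,im=pickle.load(open('w1.pkl','rb'))
p=np.array([.6424,.0624,-.990]);np.save('stand.npy',p)
for z in(.19,.195,.2,.205,.21,.215,.22):
  print(z,[((proj('w',S(p,[*P,z]),c)+.5)/.35*.75).round(0).tolist() for P in((-.03,0),(0,0),(0,.03))])
b=(np.array([.5455,.1818])-p[:2]);print(b, np.hypot(*b),np.degrees(np.arctan2(-b[1],-b[0])))
d=-b/np.hypot(*b); o,M=tool();print('yaw of -y',np.degrees(np.arctan2(-M[1,1],-M[0,1])))
t=np.array([.5455,.1818])-d*.1345;print(d,t,go([*t,.30]))
E
```

```text
0.19 [[125.0, 480.0], [51.0, 474.0], [61.0, 540.0]]
0.195 [[117.0, 484.0], [42.0, 478.0], [52.0, 545.0]]
0.2 [[108.0, 488.0], [32.0, 482.0], [43.0, 550.0]]
0.205 [[99.0, 492.0], [22.0, 486.0], [33.0, 555.0]]
0.21 [[90.0, 497.0], [11.0, 490.0], [23.0, 561.0]]
0.215 [[80.0, 501.0], [0.0, 495.0], [13.0, 566.0]]
0.22 [[71.0, 506.0], [-11.0, 499.0], [2.0, 572.0]]
[-0.0969  0.1194] 0.15377246177388199 -50.93867396511278
yaw of -y -51.51140006695219
[ 0.63015184 -0.77647193] [0.46074458 0.28623547] [-0.042  0.545  0.784]
```

Both fits agree on the stand at (0.642, 0.062), yaw −0.99 rad. The impeller bottom is at about 0.196 m, so the slab (TCP 0.135, top about 0.172) passes under it. I'm going to the staging point and then down.

{"fn": "apply_moves", "kwargs": {
  "motion": [
    [[-0.04,0.3,0.3,-0.006,-1],[-0.04,0.545,0.6,-0.006,-1],[-0.04,0.545,1,-0.006,-1],[-0.04,0.545,1,-0.006,-1]]
  ]
}}

```text
time: 2.68
ee_pos: [0.4575, 0.2864, 0.2752]
ee_rot: [-0.336, 0.942, 0.0, -0.004]
wrist_force: [-0.4, 0.1, 0.8]
gripper_width: 0.094
```

{"fn": "apply_moves", "kwargs": {
  "motion": [
    [[0,0,0.5,0,-1],[0,0,1,0,-1],[0,0,1,0,-1]]
  ]
}}

```text
time: 3.05
ee_pos: [0.4587, 0.2854, 0.1764]
ee_rot: [-0.335, 0.942, -0.0, -0.004]
wrist_force: [-1.1, 0.0, 0.5]
gripper_width: 0.0941
```

{"fn": "apply_moves", "kwargs": {
  "motion": [
    [[0,0,0.2,0,-1],[0,0,0.43,0,-1],[0,0,0.43,0,-1],[0,0,0.43,0,-1]]
  ]
}}

```text
time: 3.55
ee_pos: [0.4625, 0.2865, 0.1384]
ee_rot: [-0.334, 0.942, 0.0, 0.002]
wrist_force: [0.4, -0.2, -0.5]
gripper_width: 0.0939
```

```bash
python3 - <<'E'
from h import *
o,M=tool();p=np.load('stand.npy');b=np.array([.5455,.1818])
print(o['time'],o['ee_pos'],'beaker in tool',M[:2,:2].T@(b-o['ee_pos'][:2]),'shaft in tool',M[:2,:2].T@(p[:2]-o['ee_pos'][:2]))
E
```

```text
3.55 [0.4625436  0.28653789 0.13837532] beaker in tool [ 0.00162802 -0.13360058] shaft in tool [ 0.00167472 -0.28737291]
```

{"fn": "apply_moves", "kwargs": {
  "motion": [
    [[0.016,-0.15,0.03,0,-1],[0.016,-0.27,0.03,0,-1],[0.016,-0.4,0.03,0,-1],[0.016,-0.52,0.03,0,-1],[0.016,-0.64,0.03,0,-1],[0.016,-0.76,0.03,0,-1],[0.016,-0.88,0.03,0,-1],[0.016,-1,0.03,0,-1]]
  ]
}}

```text
time: 4.55
ee_pos: [0.5231, 0.2064, 0.1324]
ee_rot: [-0.334, 0.942, 0.0, -0.0]
wrist_force: [-0.7, 1.7, 0.5]
gripper_width: 0.094
```

```bash
python3 - <<'E'
from h import *
import cv2,pickle
o,M=tool();p=np.load('stand.npy')
print(o['time'],o['ee_pos'],o['wrist_force'],'shaft in tool',M[:2,:2].T@(p[:2]-o['ee_pos'][:2]))
c=calibration('wrist');w=capture('wrist')[:,:,::-1];s=capture('scene')[:,:,::-1];pickle.dump((c,w,M,o['ee_pos']),open('w2.pkl','wb'))
a=cv2.resize(cv2.convertScaleAbs(w,alpha=1.3,beta=10),(400,300))
big=np.zeros((600,800,3),np.uint8);big[:300,:400]=a
big[:,400:]=cv2.resize(cv2.convertScaleAbs(s[205:325,250:330],alpha=1.5,beta=20),(400,600),interpolation=cv2.INTER_CUBIC)
t=capture('top')[:,:,::-1]
big[300:,:400]=cv2.resize(cv2.convertScaleAbs(t[150:225,230:330],alpha=1.5,beta=20),(400,300),interpolation=cv2.INTER_CUBIC)
cv2.imwrite('pics/p2.png',big)
E
```

```text
4.55 [0.52312203 0.20639561 0.13244357] [-0.69279989  1.71014327  0.47555001] shaft in tool [-0.00183704 -0.18697218]
```

View pics/p2.png

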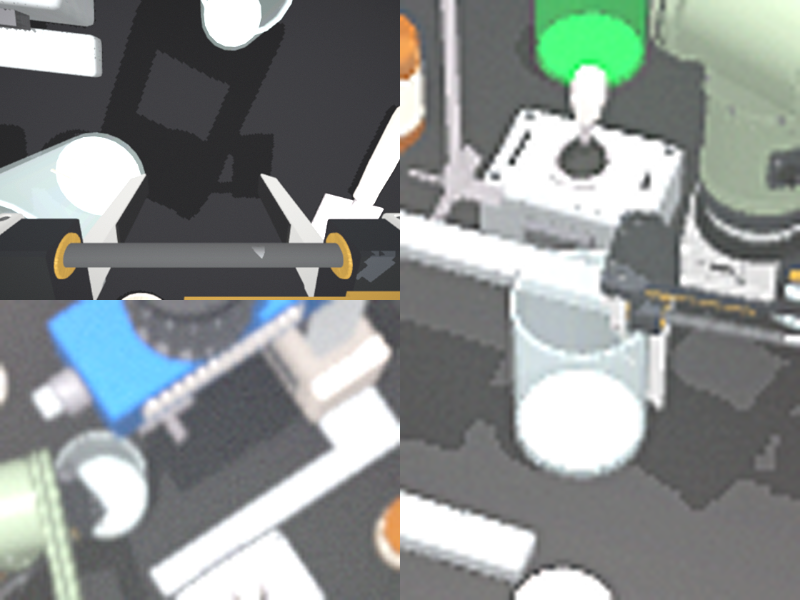

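The beaker is moving upright on the finger's back. In the scene panel its floor is at (581,420), and in the wrist panel at (100,173). I'll compute its offset from the push line and check the slab's thickness.

```bash
python3 - <<'E'
from h import *
import pickle
c,w,M,t=pickle.load(open('w2.pkl','rb'));p=np.load('stand.npy')
T=lambda b:(M[:2,:2].T@(b-t[:2])*1e3).round(1)
print('wrist floor',T(bench('w',140,242,.005,c)),'scene floor',T(bench('scene',286.2,289,.005)),'scene rim',T(bench('scene',286,266.6,.125)))
for z in(0,-.03,-.04,-.05):
    q=proj('scene',np.array([[.0375,-.0885,z],[-.0375,-.0885,z]])@M.T+t);print(z,((q-[250,205]+.5)*5-.5+[400,0]).round(0).tolist())
E
```

```text
wrist floor [  -3.1 -102.5] scene floor [ -9.  -99.8] scene rim [ -13.8 -101.1]
0 [[619.0, 247.0], [593.0, 334.0]]
-0.03 [[620.0, 216.0], [594.0, 302.0]]
-0.04 [[621.0, 205.0], [594.0, 291.0]]
-0.05 [[621.0, 194.0], [595.0, 280.0]]
```

{"fn": "apply_moves", "kwargs": {
  "motion": [
    [[0,-0.1,-0.05,0,-1],[0,-0.2,-0.05,0,-1],[0,-0.32,-0.05,0,-1],[0,-0.44,-0.05,0,-1],[0,-0.55,-0.05,0,-1],[0,-0.66,-0.05,0,-1],[0,-0.73,-0.05,0,-1],[0,-0.78,-0.05,0,-1]]
  ]
}}

```text
time: 5.7
ee_pos: [0.572, 0.1461, 0.1374]
ee_rot: [-0.334, 0.942, 0.0, -0.0]
wrist_force: [-1.1, 1.5, 2.2]
gripper_width: 0.0941
```

```bash
python3 - <<'E'
from h import *
import cv2,pickle
o,M=tool();p=np.load('stand.npy')
print(o['time'],o['ee_pos'],o['wrist_force'],'shaft in tool',M[:2,:2].T@(p[:2]-o['ee_pos'][:2]))
c=calibration('wrist');w=capture('wrist')[:,:,::-1];s=capture('scene')[:,:,::-1];pickle.dump((c,w,M,o['ee_pos']),open('w3.pkl','wb'))
big=np.zeros((600,800,3),np.uint8)
big[:,:400]=cv2.resize(cv2.convertScaleAbs(w[0:300,0:200],alpha=1.3,beta=10),(400,600),interpolation=cv2.INTER_CUBIC)
big[:,400:]=cv2.resize(cv2.convertScaleAbs(s[185:305,235:315],alpha=1.5,beta=20),(400,600),interpolation=cv2.INTER_CUBIC)
cv2.imwrite('pics/p3.png',big)
E
```

```text
5.7 [0.57201009 0.14606843 0.13744072] [-1.09110716  1.51390821  2.18786274] shaft in tool [-0.0019463  -0.10932226]
```

View pics/p3.png

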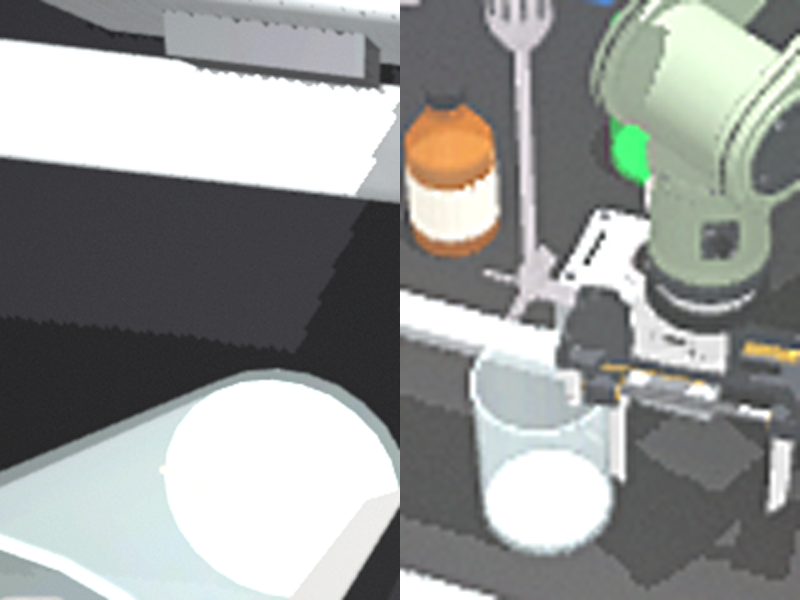

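{"fn": "apply_moves", "kwargs": {
  "motion": [
    [[0,-0.02,0,0,-1],[0,-0.04,0,0,-1],[0,-0.055,0,0,-1],[0,-0.068,0,0,-1],[0,-0.068,0,0,-1]]
  ]
}}

```text
time: 6.42
ee_pos: [0.5761, 0.141, 0.1374]
ee_rot: [-0.334, 0.942, -0.0, -0.0]
wrist_force: [-1.5, 0.2, -0.3]
gripper_width: 0.0943
```

```bash
python3 - <<'E'
from h import *
import cv2
o,M=tool();p=np.load('stand.npy');t=o['ee_pos']
print(o['time'],t,o['wrist_force'],'shaft in tool',M[:2,:2].T@(p[:2]-t[:2]))
c=calibration('wrist');w=capture('wrist')
g=cv2.cvtColor(w,cv2.COLOR_RGB2GRAY)
m=np.uint8(g>235)*255;n,l,st,ce=cv2.connectedComponentsWithStats(m)
for i in range(1,n):
    if st[i,4]>1500: print(st[i],ce[i])
# fit: boundary pts of the disc component projected to the z=.005 plane, circle fit
i=min((i for i in range(1,n) if st[i,4]>1500),key=lambda i:np.hypot(*(ce[i]-[140,243])))
ct=max(cv2.findContours(np.uint8(l==i),cv2.RETR_EXTERNAL,cv2.CHAIN_APPROX_NONE)[0],key=len)[:,0]
W=np.array([M[:2,:2].T@(bench('w',*q,.005,c)-t[:2]) for q in ct])
r=least_squares(lambda q:np.hypot(*(W-q[:2]).T)-q[2],[-.003,-.1,.042],loss='soft_l1',f_scale=.001);print((r.x*1e3).round(1),np.percentile(abs(r.fun),[50,80])*1e3)
E
```

```text
6.425 [0.57607514 0.14102939 0.1374146 ] [-1.51413273  0.24503278 -0.30111489] shaft in tool [-0.00194569 -0.10284834]
[  21   31  181   61 7170] [115.47796374  60.62761506]
[  84  191  114  106 7614] [136.32716049 240.6774363 ]
[  -7.2 -105.1   39.5] [1.32789159 7.33664383]
```

```bash
python3 - <<'E'
from h import *
import cv2
o,M=tool();p=np.load('stand.npy');t=o['ee_pos'];c=calibration('wrist')
g=cv2.cvtColor(capture('wrist'),cv2.COLOR_RGB2GRAY)
print(g[240,70:95],g[180:200,136])
a=np.linspace(0,6.283,200)
for z,r in((.005,.042),(0,.045)):
  for x,y in((-.003,-.1025),(-.003,-.1045),(-.007,-.1045)):
    q=proj('w',np.c_[x+r*np.cos(a),y+r*np.sin(a),np.full(200,0)]@np.diag([1,1,0])@M.T+[t[0],t[1],z],c)
    print(z,x,y,q.min(0),q.max(0))
E
```

```text
[166 168 167 166 168 166 166 166 167 167 167 166 177 218 238 239 239 238
 235 230 222 216 212 210 206] [ 26  24  24  29  79 116 118 116 115 139 212 241 240 239 237 232 230 235
 240 240]
0.005 -0.003 -0.1025 [ 83.74308444 181.68658275] [201.69967008 290.94050977]
0.005 -0.003 -0.1045 [ 80.93381203 181.68676534] [198.92726912 290.94077876]
0.005 -0.007 -0.1045 [ 81.94600918 187.43124745] [199.34609528 295.60661146]
0 -0.003 -0.1025 [ 83.66849311 175.98405493] [207.45461077 290.96774237]
0 -0.003 -0.1045 [ 80.91514353 175.98422835] [204.73918421 290.96800527]
0 -0.007 -0.1045 [ 81.90738089 181.65676051] [205.12145181 295.52796883]
```

```bash
python3 - <<'E'
from h import *
o,M=tool();p=np.load('stand.npy');print(o['joints'].round(3),np.hypot(*o['ee_pos'][:2]))
D=[(.2073,1.5428,np.hypot(.2461,.5191),.3016),(.10,1.66,np.hypot(.311,.4224),.3025),(.10,1.51,np.hypot(.492,.2401),.3783),(*o['joints'][1:3],np.hypot(*o['ee_pos'][:2]),o['ee_pos'][2])]
f=lambda q:np.concatenate([[q[3]+q[0]*np.sin(a)+q[1]*np.sin(a+b)-r,q[2]+q[0]*np.cos(a)+q[1]*np.cos(a+b)-z] for a,b,r,z in D])
r=least_squares(f,[.45,.4,.2,0]);print(r.x.round(3),(r.fun*1e3).round(1))
S2=lambda x,y:S(p,[x,y,0])[:2]
from scipy.optimize import fsolve
for x,y in((-104,0),(-60,53),(-70,60)):
    R=np.hypot(*S2(x/1e3,y/1e3));q=r.x
    s=fsolve(lambda v:[q[3]+q[0]*np.sin(v[0])+q[1]*np.sin(v[0]+v[1])-R,q[2]+q[0]*np.cos(v[0])+q[1]*np.cos(v[0]+v[1])-.133],[.4,1.5]);print(x,y,R,s,'A deg',np.degrees(s.sum()))
E
```

```text
[ 0.094  0.425  1.627 -0.     1.089 -2.158] 0.5931699971150383
[0.349 0.499 0.05  0.008] [-3.6  0.9  8.5  0.8 -5.9 -0.6  1.  -1.1]
-104 0 0.6040885433133363 [0.45537988 1.59523679] A deg 117.49168074217167
-60 53 0.6689553200074676 [0.62418004 1.35934661] A deg 113.64770566850996
-70 60 0.6720001725908858 [0.63238103 1.34747415] A deg 113.43734578398569
```

```bash
python3 - <<'E'
from h import *
import pickle
p=np.load('stand.npy');c,w,M,t=pickle.load(open('w3.pkl','rb'))
print('leg px 2x:')
for y,z in((-.099,.018),(-.099,0),(-.131,.018)):
    q=proj('w',S(p,np.array([[x,y,z] for x in(-.09,-.06,-.03,0,.03)])),c)*2;print(y,z,q.round(0).tolist())
a=np.linspace(0,6.283,200)
def ext(c,x,y,r,z): 
    q=proj('w',np.c_[x+r*np.cos(a),y+r*np.sin(a),np.full(200,z)],c);return np.r_[q.min(0),q.max(0)]
# w3: white left 81.5 top 189 bottom 298.5 ; solve center & r
s=least_squares(lambda q:ext(c,q[0],q[1],q[2],.005)[[0,1,3]]-[81.5,189,298.5],[.64,.06,.042]).x
k=np.array([np.cos(p[2]),np.sin(p[2])]);St=lambda b:((b-p[:2])@np.array([[k[0],-k[1]],[k[1],k[0]]])*1e3).round(1)
print('w3',s,St(s[:2]))
c1,_=pickle.load(open('w1.pkl','rb'))
F=lambda b:(np.array(b)+.5)*.7-.5
s=least_squares(lambda q:ext(c1,q[0],q[1],q[2],.005)-F([285,213,371,297]),[.54,.18,.042]).x;print('w1 floor',s)
s=least_squares(lambda q:ext(c1,q[0],q[1],q[2],.125)-F([240,226,362,343]),[.54,.18,.042]).x;print('w1 rim',s)
E
```

```text
leg px 2x:
-0.099 0.018 [[539.0, 213.0], [439.0, 202.0], [338.0, 192.0], [236.0, 181.0], [133.0, 170.0]]
-0.099 0 [[541.0, 214.0], [450.0, 204.0], [357.0, 195.0], [263.0, 185.0], [169.0, 175.0]]
-0.131 0.018 [[549.0, 96.0], [444.0, 84.0], [338.0, 72.0], [230.0, 60.0], [122.0, 48.0]]
w3 [0.64454138 0.07058431 0.04268294] [-5.7  6.3]
w1 floor [0.54637682 0.18173791 0.04313907]
w1 rim [0.54697205 0.18102864 0.04595219]
```

The wrist picture puts the beaker at about (+1, +6) mm in stand coordinates, so it is 6 mm off sideways. The corrective push comes from the stand's left side, but my arm model has the forearm under the housing there, with almost no room. The lever is the permitted way to move the head, so I'll jog the stirrer up a little, re-centre the beaker sideways, and only then lower. First I back out.

{"fn": "apply_moves", "kwargs": {
  "motion": [
    [[0,0.15,0,0,-0.9],[0,0.5,0,0,-0.5],[0,1,0,0,-0.1],[0,1,-0.5,0.03,-0.06],[0,1,-1,0.064,-0.06],[0,1,-1,0.064,-0.06]]
  ]
}}

```text
time: 7.28
ee_pos: [0.5154, 0.2204, 0.2432]
ee_rot: [-0.287, 0.958, -0.0, 0.006]
wrist_force: [0.5, 0.1, -0.3]
gripper_width: 0.0501
```

```bash
python3 - <<'E'
from h import *
o,M=tool();p=np.load('stand.npy');print(o['time'],o['ee_pos'],o['wrist_force'].round(1),o['gripper_width'],np.degrees(np.arctan2(-M[1,1],-M[0,1])),np.degrees(p[2]))
k=S(p,[-.02,-.184,.28]);print(k,go(k))
E
```

```text
7.275 [0.5154347  0.22039319 0.24316077] [ 0.5  0.1 -0.3] 0.05012323798427409 -56.628205666276784 -56.7228217179515
[ 0.47759742 -0.02183841  0.28      ] [ 1.644 -1.816 -0.379]
```

{"fn": "apply_moves", "kwargs": {
  "motion": [
    [[0.4,0,-0.3,0,-0.06],[0.8,-0.3,-0.38,0,-0.06],[1,-0.7,-0.38,0,-0.06],[1,-0.9,-0.38,0,-0.06]]
  ]
}}

```text
time: 7.78
ee_pos: [0.4781, 0.0874, 0.2748]
ee_rot: [-0.286, 0.958, 0.0, -0.001]
wrist_force: [-0.4, 1.2, -0.5]
gripper_width: 0.05
```

{"fn": "apply_moves", "kwargs": {
  "motion": [
    [[0.3,-0.4,0,0,-0.06],[0.64,-0.8,0,0,-0.06],[0.64,-0.92,0,0,-0.06],[0.64,-0.92,0,0,-0.06]]
  ]
}}

```text
time: 8.28
ee_pos: [0.4766, -0.0232, 0.275]
ee_rot: [-0.286, 0.958, 0.001, -0.0]
wrist_force: [-0.4, -0.6, -1.5]
gripper_width: 0.0495
```

```bash
python3 - <<'E'
from h import *
import cv2,pickle
o,M=tool();p=np.load('stand.npy');print(o['time'],o['ee_pos'],o['wrist_force'].round(1),go(S(p,[-.02,-.184,.213])))
c=calibration('wrist');w=capture('wrist')[:,:,::-1];pickle.dump((c,w,M,o['ee_pos']),open('w4.pkl','wb'))
big=cv2.resize(cv2.convertScaleAbs(w,alpha=1.2,beta=5),(800,600),interpolation=cv2.INTER_CUBIC)
for z in(.114,.132,.15):
    q=(proj('w',S(p,[-.02,-.184,z]),c)+.5)/.7;cv2.circle(big,tuple(np.int32(q)),3,(0,0,255),-1)
cv2.imwrite('pics/w4.png',big)
E
```

```text
8.275 [ 0.47660829 -0.02323083  0.27502241] [-0.4 -0.6 -1.5] [-0.016  0.005  0.62 ]
```

View pics/w4.png

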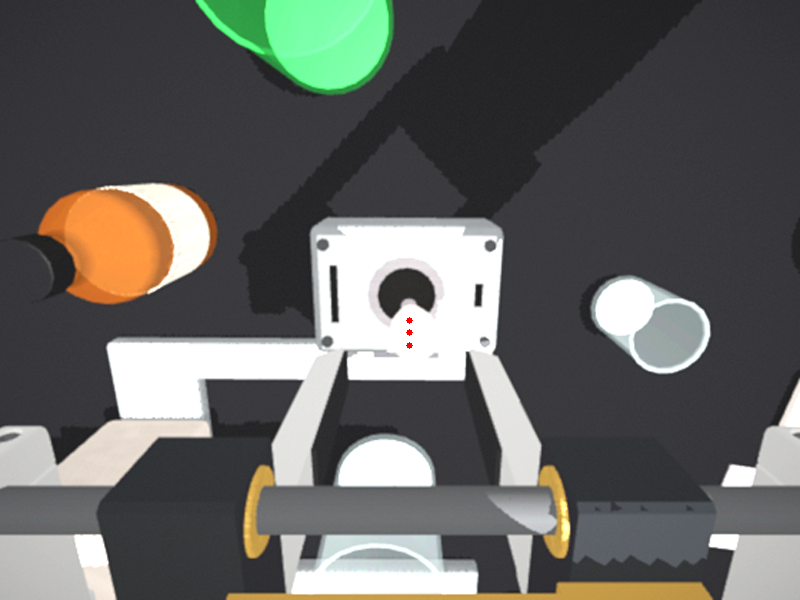

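The knob sits between the open fingers, near (410,330). I'm going down around it and tilting it gently to −x.

{"fn": "apply_moves", "kwargs": {
  "motion": [
    [[-0.016,0,0.3,0,-0.06],[-0.016,0,0.62,0,-0.06],[-0.016,0,0.62,0,-0.06]]
  ]
}}

```text
time: 8.7
ee_pos: [0.4754, -0.0204, 0.2109]
ee_rot: [-0.288, 0.958, 0.002, -0.003]
wrist_force: [0.5, -0.3, 0.2]
gripper_width: 0.0497
```

```bash
cat >> h.py <<'E'
import cv2
def head():  # vertical shift (m) of head from reference
    im=capture('scene')
    try: ref=np.load('ref.npy')
    except FileNotFoundError: np.save('ref.npy',im);ref=im
    # template: head front incl. knob/label region
    x0,y0,x1,y1=195,125,292,185
    T=ref[y0:y1,x0:x1];best=None
    r=cv2.matchTemplate(im[:,175:315],T,cv2.TM_CCOEFF_NORMED);_,s,_,l=cv2.minMaxLoc(r)
    y=l[1];v=r[:,l[0]]
    d=0 if y in(0,len(v)-1) else .5*(v[y-1]-v[y+1])/(v[y-1]-2*v[y]+v[y+1])
    row=y+d-y0
    p=np.load('stand.npy')
    f=lambda h:(proj('scene',S(p,[-.04,0,.51+h]))-proj('scene',S(p,[-.04,0,.51])))[1]-row
    from scipy.optimize import brentq
    return brentq(f,-.35,.25)*1e3,round(float(s),3),l[0]+175-x0
E
python3 - <<'E'
from h import *
o,M=tool();p=np.load('stand.npy');print(o['time'],o['ee_pos'],o['wrist_force'].round(1),go(S(p,[-.02,-.184,.213])),head())
E
```

```text
8.7 [ 0.47535331 -0.02040683  0.21086077] [ 0.5 -0.3  0.2] [-0.011 -0.024 -0.022] (0.0265650564034589, 1.0, 0)
```

{"fn": "apply_moves", "kwargs": {
  "motion": [
    [[0,0.12,0,0,-0.06],[0,0.22,0,0,-0.06],[0,0.3,0,0,-0.06],[0,0.38,0,0,-0.06],[0,0.38,0,0,-0.06],[0,0.38,0,0,-0.06],[0,0.38,0,0,-0.06],[0,0.38,0,0,-0.06]]
  ]
}}

```text
time: 9.75
ee_pos: [0.4585, 0.0079, 0.2149]
ee_rot: [-0.287, 0.958, -0.003, 0.003]
wrist_force: [5.2, -6.1, -2.8]
gripper_width: 0.0501
```

```bash
python3 - <<'E'
from h import *
o,M=tool();print(o['time'],o['ee_pos'],o['wrist_force'].round(1),head())
E
```

```text
9.75 [0.45848614 0.00786824 0.21487195] [ 5.2 -6.1 -2.8] (1.1899609825535857, 0.904, 0)
```

{"fn": "apply_moves", "kwargs": {
  "motion": [
    [[0,0.04,0,0,-0.06],[0,0.04,0,0,-0.06],[0,0.04,0,0,-0.06],[0,0.04,0,0,-0.06]]
  ]
}}

```text
time: 10.3
ee_pos: [0.4565, 0.0107, 0.2147]
ee_rot: [-0.287, 0.958, -0.004, 0.003]
wrist_force: [7.3, -7.9, -5.1]
gripper_width: 0.0501
```

```bash
python3 - <<'E'
from h import *
o,M=tool();print(o['time'],o['ee_pos'],o['wrist_force'].round(1),head())
im=capture('scene');ref=np.load('ref.npy');d=cv2.absdiff(im,ref).max(2);ys,xs=np.where(d>40);print(len(ys),np.percentile(ys,[5,50,95]),np.percentile(xs,[5,50,95]))
big=np.hstack([cv2.resize(a[70:280,150:350],(400,420)) for a in(ref,im)]);cv2.imwrite('pics/hd.png',big[:,:,::-1])
E
```

```text
10.3 [0.45651651 0.01069322 0.21465554] [ 7.3 -7.9 -5.1] (1.1865145351439887, 0.899, 0)
6414 [ 31. 122. 218.] [270. 346. 467.]
```

View pics/hd.png

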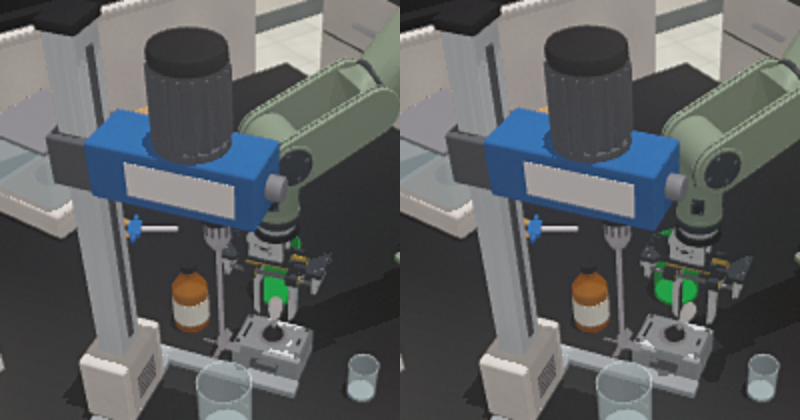

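The lever is tilted (left and right halves compared), but the head rose no more than about 1 mm, so it is already at its upper stop. I'm releasing the lever gently. Instead, I'll correct the side offset with a fingertip corner from the front-left, where the forearm stays clear of the housing.

{"fn": "apply_moves", "kwargs": {
  "motion": [
    [[0,-0.1,0,0,-0.06],[0,-0.2,0,0,-0.06],[0,-0.3,0,0,-0.06],[0,-0.4,0,0,-0.06],[0,-0.4,-0.3,0,-0.06],[0,-0.4,-0.7,0,-0.06],[0,-0.4,-0.7,0,-0.06]]
  ]
}}

```text
time: 11.28
ee_pos: [0.478, -0.0212, 0.2866]
ee_rot: [-0.287, 0.958, -0.001, 0.003]
wrist_force: [0.9, -0.5, -0.2]
gripper_width: 0.0498
```

```bash
python3 - <<'E'
import re
s=open('h.py').read().replace("x0,y0,x1,y1=195,125,292,185","x0,y0,x1,y1=193,85,264,165")
open('h.py','w').write(s)
from h import *
o,M=tool();p=np.load('stand.npy');print(o['time'],o['ee_pos'],o['wrist_force'].round(1),head())
for P in((-.165,-.09,.27),(-.14,.035,.27),(-.14,.035,.134)):print(P,S(p,P).round(4),go(S(p,P)))
E
```

```text
11.275 [ 0.47797141 -0.0212213   0.28656917] [ 0.9 -0.5 -0.2] (2.332571344830303, 0.984, 0)
(-0.165, -0.09, 0.27) [0.4766 0.151  0.27  ] [-0.943  1.438  0.145]
(-0.14, 0.035, 0.27) [0.5948 0.1986 0.27  ] [-2.192  1.187  0.147]
(-0.14, 0.035, 0.134) [0.5948 0.1986 0.134 ] [-2.19   1.189  1.507]
```

{"fn": "apply_moves", "kwargs": {
  "motion": [
    [[-0.1,0.5,0,-0.08,-0.06],[-0.4,1,0,-0.16,-0.6],[-0.8,1,0,-0.226,-1],[-0.8,1,0,-0.226,-1]]
  ]
}}

```text
time: 11.82
ee_pos: [0.4882, 0.1081, 0.2815]
ee_rot: [-0.452, 0.892, 0.001, -0.002]
wrist_force: [-0.8, -0.3, -0.7]
gripper_width: 0.0765
```

```bash
python3 - <<'E'
from h import *
o,M=tool();p=np.load('stand.npy');print(o['time'],o['ee_pos'],np.degrees(np.arctan2(-M[1,1],-M[0,1])-p[2]))
for P in((-.165,-.03,.28),(-.14,.036,.27)):print(P,go(S(p,P)))
E
```

```text
11.825 [0.48815383 0.10810727 0.28147522] 20.527182413997558
(-0.165, -0.03, 0.28) [-0.84   0.136  0.014]
(-0.14, 0.036, 0.27) [-1.37  -0.33   0.111]
```

```bash
python3 - <<'E'
from h import *
p=np.load('stand.npy')
for P in((-.2,0,.27),):print(P,go(S(p,P)))
E
```

```text
(-0.2, 0, 0.27) [-1.244  0.358  0.113]
```

{"fn": "apply_moves", "kwargs": {
  "motion": [
    [[-0.3,0.36,0,0,-1],[-0.7,0.36,0.1,0,-1],[-1,0.36,0.3,0,-1],[-1,0.36,0.5,0,-1],[-1,0.36,0.7,0,-1]]
  ]
}}

```text
time: 12.45
ee_pos: [0.5172, 0.2078, 0.2111]
ee_rot: [-0.451, 0.893, 0.0, -0.002]
wrist_force: [0.0, 0.3, -0.4]
gripper_width: 0.0944
```

{"fn": "apply_moves", "kwargs": {
  "motion": [
    [[-0.24,0,0.3,0,-1],[-0.24,0,0.6,0,-1],[-0.24,0,0.77,0,-1],[-0.24,0,0.77,0,-1]]
  ]
}}

```text
time: 12.95
ee_pos: [0.5309, 0.2268, 0.1344]
ee_rot: [-0.451, 0.893, 0.001, -0.003]
wrist_force: [0.0, -0.6, -0.1]
gripper_width: 0.0936
```

```bash
python3 - <<'E'
from h import *
o,M=tool();p=np.load('stand.npy');print(o['time'],o['ee_pos'],np.degrees(np.arctan2(-M[1,1],-M[0,1])-p[2]),o['gripper_width'])
for P in((-.2,0,.134),(-.110,.036,.134),(-.079,.036,.134),(-.079,.0255,.134)):print(P,go(S(p,P)))
c=calibration('wrist')
cor=o['ee_pos']+M@[.008,-.0595,0]
E
```

```text
12.95 [0.53087984 0.226831   0.13436245] 20.3096184038599 0.09362614974307502
(-0.2, 0, 0.134) [-0.033  0.002  0.003]
(-0.11, 0.036, 0.134) [-0.058 -0.967  0.   ]
(-0.079, 0.036, 0.134) [ 0.049 -1.258 -0.   ]
(-0.079, 0.0255, 0.134) [ 0.148 -1.221  0.   ]
```

{"fn": "apply_moves", "kwargs": {
  "motion": [
    [[-0.05,-0.4,0,0,-1],[-0.058,-0.8,0,0,-1],[-0.058,-0.967,0,0,-1],[-0.058,-0.967,0,0,-1]]
  ]
}}

```text
time: 13.45
ee_pos: [0.6146, 0.1746, 0.1373]
ee_rot: [-0.45, 0.893, -0.0, 0.001]
wrist_force: [-0.2, -0.1, 0.9]
gripper_width: 0.0941
```

```bash
cat >> h.py <<'E'
def toS(b):
    p=np.load('stand.npy');d=np.asarray(b)[...,:2]-p[:2];c,s=np.cos(p[2]),np.sin(p[2])
    return np.stack([c*d[...,0]+s*d[...,1],-s*d[...,0]+c*d[...,1]],-1)*1e3
def disc(g0=(0,5)):
    c=calibration('wrist');w=capture('wrist');g=cv2.cvtColor(w,cv2.COLOR_RGB2GRAY).astype(float)
    p=np.load('stand.npy');a=np.linspace(0,2*np.pi,240,endpoint=False);rs=np.arange(30,54,.5);best=[]
    def edge(cx,cy):  # per-angle first strong drop of brightness outward (white floor -> glass)
        out=[]
        for t in a:
            P=S(p,np.c_[(cx+rs*np.cos(t))/1e3,(cy+rs*np.sin(t))/1e3,np.full(len(rs),.005)])
            q=proj('w',P,c).astype(np.float32)
            if (q<2).any() or (q[:,0]>557).any() or (q[:,1]>417).any(): continue
            v=cv2.remap(g.astype(np.float32),q[:,:1],q[:,1:],cv2.INTER_LINEAR)[:,0]
            d=v[2:]-v[:-2];i=d.argmin()
            if d[i]<-25 and v[max(0,i-2)]>215: out.append((cx+rs[i+1]*np.cos(t),cy+rs[i+1]*np.sin(t)))
        return np.array(out)
    q=np.r_[g0,42.]
    for _ in range(3):
        E=edge(*q[:2])
        q=least_squares(lambda q:np.hypot(*(E-q[:2]).T)-q[2],q,loss='cauchy',f_scale=.7).x
    r=abs(np.hypot(*(E-q[:2]).T)-q[2]);return q.round(1),len(E),(r<1).sum(),w
E
python3 - <<'E'
from h import *
o,M=tool();p=np.load('stand.npy');print(o['time'],o['ee_pos'],toS(o['ee_pos']).round(1))
r=disc();print(r[:3]);cv2.imwrite('pics/w5.png',r[3][:,:,::-1])
for P in((-.079,.036,.134),(-.079,.0255,.134)):print(P,go(S(p,P)))
E
```

```text
13.45 [0.61462158 0.17460136 0.13734089] [-109.    38.3]
(array([ 0.6,  6.3, 42. ]), 194, np.int64(191))
(-0.079, 0.036, 0.134) [ 0.126 -0.286  0.029]
(-0.079, 0.0255, 0.134) [ 0.224 -0.25   0.029]
```

The floor-disc fit is clean: the beaker is at (0.6, 6.3) mm, with 191 of 194 edge points as inliers. I'll nudge it toward −y with the finger corner.

{"fn": "apply_moves", "kwargs": {
  "motion": [
    [[0.05,-0.1,0.06,0,-1],[0.1,-0.2,0.06,0,-1],[0.138,-0.26,0.06,0,-1],[0.16,-0.252,0.06,0,-1],[0.18,-0.245,0.06,0,-1],[0.2,-0.237,0.06,0,-1],[0.208,-0.234,0.06,0,-1],[0.208,-0.234,0.06,0,-1]]
  ]
}}

```text
time: 14.5
ee_pos: [0.6205, 0.1448, 0.1307]
ee_rot: [-0.451, 0.892, -0.0, 0.0]
wrist_force: [0.6, 1.4, 0.5]
gripper_width: 0.0937
```

```bash
python3 - <<'E'
from h import *
o,M=tool();print(o['time'],o['ee_pos'],toS(o['ee_pos']).round(1),o['wrist_force'].round(1))
print(disc((2,3))[:3],disc((0,6))[:3],head())
E
```

```text
14.5 [0.6204755  0.14484106 0.1307349 ] [-81.   26.9] [0.6 1.4 0.5]
(array([ 1.6,  1.1, 42.1]), 183, np.int64(169)) (array([ 1.6,  1.1, 42.1]), 183, np.int64(170)) (2.332191595388937, 0.984, 0)
```

The beaker is now at (1.6, 1.1) mm. Backing out and returning to the lever.

{"fn": "apply_moves", "kwargs": {
  "motion": [
    [[-0.05,0.05,0,0,-1],[-0.12,0.2,0,0,-1],[-0.12,0.6,0,0,-1],[-0.1,1,0,0,-1],[0,1,-0.2,0.06,-0.6],[0.1,1,-0.7,0.15,-0.06],[0.1,1,-1,0.226,-0.06],[0.1,1,-1,0.226,-0.06]]
  ]
}}

```text
time: 15.65
ee_pos: [0.535, 0.1969, 0.2334]
ee_rot: [-0.287, 0.958, -0.0, 0.003]
wrist_force: [-0.2, -0.6, -1.7]
gripper_width: 0.0575
```

```bash
python3 - <<'E'
from h import *
o,M=tool();p=np.load('stand.npy');print(o['time'],o['ee_pos'],toS(o['ee_pos']).round(1),np.degrees(np.arctan2(-M[1,1],-M[0,1])-p[2]),o['gripper_width'],go(S(p,[-.02,-.184,.28])))
E
```

```text
15.65 [0.53497292 0.19685261 0.23341828] [-171.4  -16. ] 0.13320520408928527 0.057463458541633886 [ 1.681 -1.511 -0.472]
```

{"fn": "apply_moves", "kwargs": {
  "motion": [
    [[0.4,0,-0.3,0,-0.06],[0.8,-0.2,-0.47,0,-0.06],[1,-0.6,-0.47,0,-0.06],[1,-0.7,-0.47,0,-0.06]]
  ]
}}

```text
time: 16.15
ee_pos: [0.4878, 0.0812, 0.2759]
ee_rot: [-0.286, 0.958, 0.0, -0.001]
wrist_force: [0.5, -0.2, -0.5]
gripper_width: 0.0498
```

{"fn": "apply_moves", "kwargs": {
  "motion": [
    [[0.4,-0.3,0,0,-0.06],[0.68,-0.7,0,0,-0.06],[0.68,-0.81,0,0,-0.06],[0.68,-0.81,0,0,-0.06]]
  ]
}}

```text
time: 16.65
ee_pos: [0.4769, -0.0221, 0.2766]
ee_rot: [-0.287, 0.958, 0.001, -0.001]
wrist_force: [0.5, -0.4, 0.9]
gripper_width: 0.0497
```

```bash
python3 - <<'E'
from h import *
o,M=tool();p=np.load('stand.npy');print(o['time'],o['ee_pos'],toS(o['ee_pos']).round(1),o['gripper_width'],go(S(p,[-.02,-.184,.213])),head())
E
```

```text
16.65 [ 0.47685146 -0.0220651   0.27656922] [ -20.2 -184.7] 0.04965055577459928 [-0.008 -0.003  0.636] (2.3322627984230544, 0.984, 0)
```

{"fn": "apply_moves", "kwargs": {
  "motion": [
    [[0,0,0.3,0,-0.06],[0,0,0.636,0,-0.06],[0,0,0.636,0,-0.06],[0,-0.12,0.636,0,-0.06],[0,-0.22,0.636,0,-0.06],[0,-0.3,0.636,0,-0.06],[0,-0.38,0.636,0,-0.06],[0,-0.38,0.636,0,-0.06]]
  ]
}}

```text
time: 17.7
ee_pos: [0.4968, -0.0527, 0.2146]
ee_rot: [-0.286, 0.958, 0.004, -0.001]
wrist_force: [-4.1, 8.5, 5.4]
gripper_width: 0.0501
```

```bash
python3 - <<'E'
from h import *
o,M=tool();print(o['time'],o['ee_pos'],o['wrist_force'].round(1),head());print(get_obs()['time'],head())
E
```

```text
17.7 [ 0.49681858 -0.05268317  0.21463955] [-4.1  8.5  5.4] (-0.9021205197558337, 0.985, 0)
17.75 (-2.3049461226549965, 0.984, 0)
```

{"fn": "apply_moves", "kwargs": {
  "motion": [
    [[0,0,0,0,-0.06],[0,0,0,0,-0.06],[0,0,0,0,-0.06],[0,0,0,0,-0.06],[0,0,0,0,-0.06],[0,0,0,0,-0.06],[0,0,0,0,-0.06],[0,0,0,0,-0.06]]
  ]
}}

```text
time: 18.8
ee_pos: [0.4966, -0.0523, 0.2147]
ee_rot: [-0.286, 0.958, 0.003, -0.001]
wrist_force: [-5.7, 8.2, 4.8]
gripper_width: 0.0498
```

```bash
python3 - <<'E'
from h import *
o,M=tool();print(o['time'],o['ee_pos'],o['wrist_force'].round(1),head());print(get_obs()['time'],head())
E
```

```text
18.8 [ 0.49663335 -0.05233819  0.21471344] [-5.7  8.2  4.8] (-26.92745329730232, 0.939, 1)
18.85 (-28.50747544327507, 0.947, 1)
```

{"fn": "apply_moves", "kwargs": {
  "motion": [
    [[0,0,0,0,-0.06],[0,0,0,0,-0.06],[0,0,0,0,-0.06],[0,0,0,0,-0.06],[0,0,0,0,-0.06],[0,0,0,0,-0.06],[0,0,0,0,-0.06],[0,0,0,0,-0.06]]
  ]
}}

```text
time: 19.9
ee_pos: [0.4967, -0.0524, 0.2147]
ee_rot: [-0.286, 0.958, 0.003, -0.001]
wrist_force: [-4.5, 8.0, 3.7]
gripper_width: 0.0498
```

{"fn": "apply_moves", "kwargs": {
  "motion": [
    [[0,0,0,0,-0.06],[0,0,0,0,-0.06],[0,0,0,0,-0.06],[0,0,0,0,-0.06],[0,0,0,0,-0.06],[0,0,0,0,-0.06],[0,0,0,0,-0.06],[0,0,0,0,-0.06]]
  ]
}}

```text
time: 20.9
ee_pos: [0.4967, -0.0525, 0.2147]
ee_rot: [-0.286, 0.958, 0.003, -0.0]
wrist_force: [-5.7, 8.1, 4.5]
gripper_width: 0.0502
```

{"fn": "apply_moves", "kwargs": {
  "motion": [
    [[0,0,0,0,-0.06],[0,0,0,0,-0.06],[0,0,0,0,-0.06],[0,0,0,0,-0.06],[0,0,0,0,-0.06],[0,0,0,0,-0.06],[0,0,0,0,-0.06],[0,0,0,0,-0.06]]
  ]
}}

```text
time: 21.9
ee_pos: [0.4968, -0.0525, 0.2147]
ee_rot: [-0.286, 0.958, 0.003, -0.0]
wrist_force: [-5.0, 7.5, 3.8]
gripper_width: 0.05
```

```bash
python3 - <<'E'
from h import *
o,M=tool();print(o['time'],o['wrist_force'].round(1),head());print(get_obs()['time'],head())
E
```

```text
21.9 [-5.   7.5  3.8] (-100.44477341683954, 0.818, 4)
21.95 (-101.86494234297385, 0.816, 4)
```

{"fn": "apply_moves", "kwargs": {
  "motion": [
    [[0,0,0,0,-0.06],[0,0,0,0,-0.06],[0,0,0,0,-0.06],[0,0,0,0,-0.06],[0,0,0,0,-0.06],[0,0,0,0,-0.06],[0,0,0,0,-0.06],[0,0,0,0,-0.06]]
  ]
}}

```text
time: 23.0
ee_pos: [0.4968, -0.0526, 0.2147]
ee_rot: [-0.286, 0.958, 0.003, -0.0]
wrist_force: [-5.0, 7.9, 4.1]
gripper_width: 0.0499
```

{"fn": "apply_moves", "kwargs": {
  "motion": [
    [[0,0,0,0,-0.06],[0,0.1,0,0,-0.06],[0,0.2,0,0,-0.06],[0,0.3,0,0,-0.06],[0,0.38,0,0,-0.06],[0,0.38,0,0,-0.06],[0,0.38,0,0,-0.06],[0,0.38,0,0,-0.06]]
  ]
}}

```text
time: 24.0
ee_pos: [0.4767, -0.0229, 0.214]
ee_rot: [-0.286, 0.958, -0.0, 0.0]
wrist_force: [0.3, 0.7, 0.4]
gripper_width: 0.0496
```

```bash
python3 - <<'E'
from h import *
o,M=tool();print(o['time'],o['wrist_force'].round(1),head());print(get_obs()['time'],head())
s=capture('scene')[:,:,::-1];np.save('s6.npy',s)
p=np.load('stand.npy')
# crop around beaker, 10x
x0,y0=222,222
big=cv2.resize(cv2.convertScaleAbs(s[y0:y0+60,x0:x0+80],alpha=1.4,beta=10),(800,600),interpolation=cv2.INTER_CUBIC)
cv2.imwrite('pics/s6.png',big)
for z in(.005,.02,.04,.06,.08,.125):print(z,((proj('scene',S(p,[0,0,z]))-[x0,y0]+.5)*10-.5).round(0))
h=[]
E
```

```text
24.0 [0.3 0.7 0.4] (-135.63944344188783, 0.777, 6)
24.05 (-135.6404530360713, 0.777, 6)
0.005 [403. 609.]
0.02 [402. 582.]
0.04 [401. 544.]
0.06 [399. 505.]
0.08 [398. 466.]
0.125 [394. 374.]
```

```bash
python3 - <<'E'
from h import *
s=np.load('s6.npy');p=np.load('stand.npy')
def crop(x0,y0,w,h,k):
    im=cv2.resize(cv2.convertScaleAbs(s[y0:y0+h,x0:x0+w],alpha=1.4,beta=10),(w*k,h*k),interpolation=cv2.INTER_CUBIC)
    return im,lambda P:np.int32((proj('scene',S(p,np.array(P)/1e3))-[x0,y0]+.5)*k-.5)
a,fa=crop(235,225,50,75,8)
b,fb=crop(205,130,100,150,4)
h=-135.6
for y in(47.5,-47.5):
    for z in(475,560): cv2.polylines(b,[fb([(-73,y,z+h),(60,y,z+h)])],False,(0,255,255),1)
for z in(475,560): cv2.polylines(b,[fb([(-73,-47.5,z+h),(-73,47.5,z+h)])],False,(0,255,255),1)
for z in(10,30,50,70,90):
    q=fa([(0,0,z)])[0];cv2.line(a,(0,int(q[1])),(12,int(q[1])),(0,0,255),1);cv2.putText(a,str(z),(14,int(q[1])+4),0,.4,(0,0,255),1)
cv2.imwrite('pics/s7.png',np.hstack([a,b]));print(fa([(0,0,0),(0,0,60)]),fb([(-73,47.5,475+h),(-73,47.5,485+h)]))
E
```

```text
[[218 470]
 [215 379]] [[290 384]
 [290 373]]
```

View pics/s7.png

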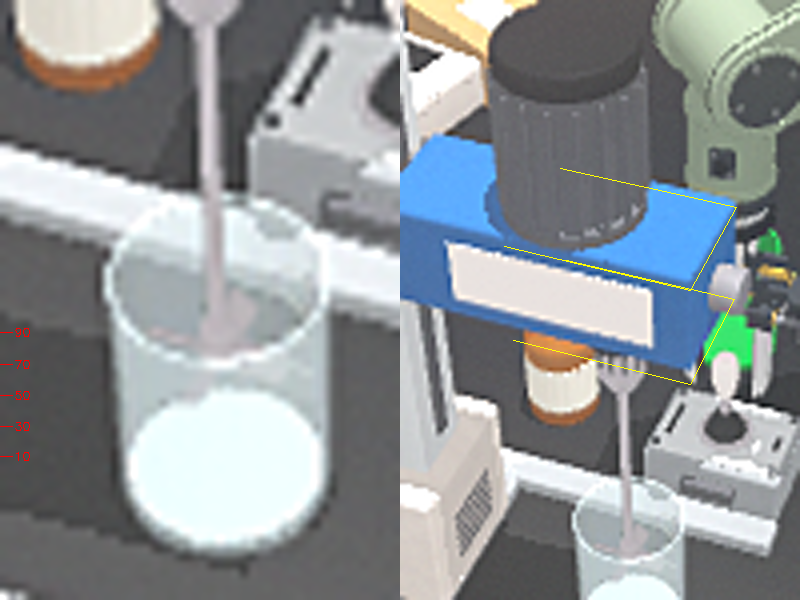

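```bash
python3 - <<'E'
from h import *
from scipy.optimize import brentq
p=np.load('stand.npy')
Z=lambda row:brentq(lambda z:proj('scene',S(p,[0,0,z]))[1]-row,-.05,.7)*1e3
print('chuck',Z(194.5),Z(227.6),'imp mid',Z(241.5),Z(265.4))
print('template centre init',proj('scene',S(p,[-.04,0,.51])),'want (228,125)')
ref=np.load('ref.npy');s=np.load('s6.npy')[:,:,::-1].copy()
# label sticker (off-white on blue) corners row in both: track via blue mask lower edge columns
for im in(ref,s):
    b=im.astype(int);m=(b[...,2]-b[...,0]>60)&(b[...,2]>100)
    m[:,:190]=0;m[:,300:]=0;m[300:]=0
    n,l,st,ce=cv2.connectedComponentsWithStats(np.uint8(m));i=1+st[1:,4].argmax();print(st[i])
    ys=[(x,np.where(l[:,x]==i)[0].min(),np.where(l[:,x]==i)[0].max()) for x in(200,215,230,245,260,270,280)if (l[:,x]==i).any()];print(ys)
for h in(0,-.11,-.12,-.13,-.14):print(h,proj('scene',S(p,[[-.073,.0475,.475+h],[-.073,-.0475,.56+h],[.0,.0475,.475+h]])).round(1).tolist())
E
```

```text
chuck 393.445825065007 265.38269468255885 imp mid 205.72973743712345 93.62064894362115
template centre init [271.41784028 162.81483633] want (228,125)
[ 192  125   97   61 2375]
[(200, np.int64(133), np.int64(167)), (215, np.int64(126), np.int64(171)), (230, np.int64(149), np.int64(174)), (245, np.int64(153), np.int64(178)), (260, np.int64(149), np.int64(181)), (270, np.int64(137), np.int64(183)), (280, np.int64(139), np.int64(180))]
[ 198  164   91   58 2049]
[(200, np.int64(179), np.int64(192)), (215, np.int64(164), np.int64(206)), (230, np.int64(184), np.int64(210)), (245, np.int64(193), np.int64(213)), (260, np.int64(190), np.int64(217)), (270, np.int64(176), np.int64(220)), (280, np.int64(178), np.int64(215))]
0 [[277.2, 186.9], [289.8, 139.2], [250.6, 180.9]]
-0.11 [[277.2, 218.8], [289.0, 174.0], [252.3, 212.7]]
-0.12 [[277.2, 221.5], [288.9, 176.9], [252.4, 215.4]]
-0.13 [[277.2, 224.2], [288.8, 179.8], [252.6, 218.1]]
-0.14 [[277.2, 226.8], [288.8, 182.7], [252.7, 220.7]]
```

```bash
cat >> h.py <<'E'
def head(im=None):  # height shift (mm) of the head: face y=+47.5 mm of the housing, NCC over h
    im=capture('scene') if im is None else im
    ref=np.load('ref.npy');p=np.load('stand.npy');c=calibration('scene')
    X,Zg=np.meshgrid(np.arange(-.055,.06,.002),np.arange(.478,.556,.002))
    def samp(I,h):
        q=proj('scene',S(p,np.stack([X,np.full_like(X,.0475),Zg+h],-1)),c).astype(np.float32)
        return cv2.remap(I.astype(np.float32),q[...,0],q[...,1],cv2.INTER_LINEAR)
    R=samp(ref,0)
    hs=np.arange(-.21,.012,.0005);v=[np.corrcoef(R.ravel(),samp(im,h).ravel())[0,1] for h in hs]
    i=int(np.argmax(v));return round(hs[i]*1e3,1),round(v[i],4)
E
python3 - <<'E'
from h import *
s=np.load('s6.npy')[:,:,::-1].copy();print(head(np.load('ref.npy')),head(s),head())
g=cv2.cvtColor(s,cv2.COLOR_RGB2GRAY)
print('scene rows 256-288 cols 250-276');print(g[256:288,250:276])
E
```

```text
(np.float64(0.0), np.float64(1.0)) (np.float64(-126.5), np.float64(0.981)) (np.float64(-126.5), np.float64(0.981))
scene rows 256-288 cols 250-276
[[139 130 138 135 138 137 138 139 143 157 140 124 117 166 165 163 158 158
  160 159 158 157 158 154 154 201]
 [115 112 112 113 129 137 137 137 137 142 128 123 118 157 160 163 160 160
  162 159 158 157 159 156 150 195]
 [111 110 112 112 113 114 112 121 130 141 123 124 121 138 138 140 148 153
  160 160 154 153 158 157 152 184]
 [108 112 113 115 114 112 113 113 114 115 114 126 122 128 136 135 134 133
  136 132 146 152 154 134 150 183]
 [111 111 114 114 114 114 114 114 113 113 111 125 126 108 109 127 134 132
  130 131 133 131 135 135 142 178]
 [109 110 114 114 115 114 113 114 114 114 112 126 125 110 121 114 102 106
  124 130 137 130 130 128 122 172]
 [112 112 113 113 113 114 114 114 114 114 110 126 124 116 125 124 114 108
  110 100 112 134 122 127 122 178]
 [110 109 112 113 114 114 113 115 113 114  98 126 125 120 124 125 125 113
  110 106 106 109 128 114 133 138]
 [140 109 111 113 113 115 114 114 113 113 115 125 125 120 124 125 123 109
  110 1
[... 1835 characters left out ...]
74 174 174
  174 174 175 174 175 175 184 135]
 [100 187 175 172 170 172 173 173 172 172 173 173 174 173 173 174 174 174
  174 174 174 174 175 174 183 133]
 [ 92 182 175 172 171 172 173 172 173 172 173 173 173 173 173 174 174 173
  174 175 175 173 174 175 184 132]
 [ 92 183 176 172 172 171 172 172 173 173 172 173 173 173 173 174 175 174
  174 174 175 175 175 174 184 130]
 [ 77 144 176 173 172 171 173 172 172 171 173 174 174 173 173 174 174 174
  174 174 175 174 175 177 197 116]
 [ 62 141 180 174 172 171 172 173 172 173 174 173 174 173 174 174 175 174
  174 174 174 174 176 181 158  94]
 [ 52 102 164 176 173 171 172 172 172 172 173 173 173 173 174 174 174 175
  174 174 174 176 179 170 116  73]]
```

```bash
python3 - <<'E'
from h import *
p=np.load('stand.npy')
for nm,zb in(('ref',.196),('now126',.0695),('now113',.083)):
    print(nm,{k:proj('scene',S(p,[*k,zb+.011])).round(1).tolist() for k in((-.03,0),(.03,0),(0,.03),(0,-.03),(0,0))})
ref=np.load('ref.npy')
print('grip->full: left',225+160/6,160+480/6,'near',225+190/6,160+532/6,'far',225+240/6,160+455/6)
g=cv2.cvtColor(ref,cv2.COLOR_RGB2GRAY);print(g[230:254,246:276])
E
```

```text
ref {(-0.03, 0): [269.3, 243.6], (0.03, 0): [251.3, 238.9], (0, 0.03): [256.6, 247.9], (0, -0.03): [263.8, 234.8], (0, 0): [260.2, 241.2]}
now126 {(-0.03, 0): [269.8, 270.4], (0.03, 0): [252.9, 265.7], (0, 0.03): [257.9, 274.7], (0, -0.03): [264.6, 261.6], (0, 0): [261.3, 268.0]}
now113 {(-0.03, 0): [269.8, 267.7], (0.03, 0): [252.7, 263.0], (0, 0.03): [257.8, 272.0], (0, -0.03): [264.5, 258.9], (0, 0): [261.2, 265.3]}
grip->full: left 251.66666666666666 240.0 near 256.6666666666667 248.66666666666669 far 265.0 235.83333333333331
[[153 155 159 159 162 167 152  89  64  54  54  53  46  86 130 136  55  49
   53  53  53  52  54  54  54  46  81 137 147 120]
 [154 158 164 167 173 133  85  67  59  54  54  53  49  83 131 135  56  51
   56  55  54  55  52  53  49  53 110 147 125  46]
 [164 169 129 129  94  77  70  67  54  53  55  54  47  83 132 134  64  50
   52  55  55  55  56  53  47  81 142 150  73  40]
 [ 89  89  75  76  68  73  68  58  56  55  55  55  50  82 131 133  63  45
   50  53  56  55  55  50  55 123 149 126  38 105]
 [ 68  68  70  71  75  61  57  55  56  56  55  53  49  81 131 13
[... 1736 characters left out ...]
 92  52  37  55  56  44
   44  36 108 107 106 105 106 106 105 106 107  98]
 [166 167 166 167 167 167 171 168 170 170 162 139 128  59  38  42  46  48
   39  33 105 106 105 104 106 107 104 106 110  81]
 [165 165 163 164 164 163 165 167 167 170 168 167 166 187 197 167 114 114
   56  47  94 100 100 103 103 104 105 107 100  67]
 [170 167 165 165 164 166 166 165 164 163 186 198 196 188 189 166 164 170
  184 166 176 167 126  97 100 104 106 108  99  65]
 [163 169 168 169 169 165 163 178 187 190 162 169 168 167 166 164 166 167
  170 167 169 130 144 177 149 102 102 105  96  64]
 [116 125 143 154 162 162 186 197 162 168 163 163 162 164 165 163 163 164
  163 163 165 161 132 138 147 165 121  98  92  87]]
```

The housing-face fit gives a drop of −126.5 mm, so the impeller bottom is now at about 0.07 m. The near blade tip is predicted at (257.9,274.7) and seen at about (257,275). Now about 30 mm more.

{"fn": "apply_moves", "kwargs": {
  "motion": [
    [[0,-0.12,0,0,-0.06],[0,-0.22,0,0,-0.06],[0,-0.3,0,0,-0.06],[0,-0.38,0,0,-0.06],[0,-0.38,0,0,-0.06],[0,-0.38,0,0,-0.06],[0,-0.38,0,0,-0.06],[0,-0.38,0,0,-0.06]]
  ]
}}

```text
time: 25.2
ee_pos: [0.4961, -0.0526, 0.2133]
ee_rot: [-0.286, 0.958, 0.003, -0.001]
wrist_force: [-4.1, 8.1, 3.5]
gripper_width: 0.0502
```

{"fn": "apply_moves", "kwargs": {
  "motion": [
    [[0,0,0,0,-0.06],[0,0,0,0,-0.06],[0,0.1,0,0,-0.06],[0,0.2,0,0,-0.06],[0,0.3,0,0,-0.06],[0,0.38,0,0,-0.06],[0,0.38,0,0,-0.06],[0,0.38,0,0,-0.06]]
  ]
}}

```text
time: 26.2
ee_pos: [0.4768, -0.0228, 0.2141]
ee_rot: [-0.287, 0.958, -0.0, 0.0]
wrist_force: [-0.1, -0.5, 0.1]
gripper_width: 0.0497
```

```bash
python3 - <<'E'
from h import *
p=np.load('stand.npy')
o,M=tool();print(o['time'],o['wrist_force'].round(1),o['ee_pos'],head())
s=capture('scene');g=cv2.cvtColor(s,cv2.COLOR_RGB2GRAY);print(g[266:294,249:278])
for zb in(.03,.04,.05):print(zb,{k:[proj('scene',S(p,[*k,zb+d])).round(1).tolist() for d in(0,.022)] for k in((-.03,0),(.03,0),(0,.03),(0,-.03))})
E
```

```text
26.2 [-0.1 -0.5  0.1] [ 0.47678999 -0.02276052  0.21412498] (np.float64(-147.0), np.float64(0.9787))
[[111 149 168 128 110 112 113 114 114 114 112 113 125 126 115 124 123 116
  108 109 105 113 132 170 132 130 121  71  58]
 [114 134 135 170 129 110 112 113 112 113 114 111 124 126 118 124 124 124
  111 104 100 131 162 144 135 131 120  70  57]
 [108 136 133 140 146 156 128 110 109 110 110 109 122 121 116 120 119 117
  102 132 163 154 136 129 131 132 121  71  58]
 [ 98 131 131 131 137 134 148 164 159 127 124 132 146 136 131 155 159 162
  154 144 137 144 130 131 131 133 121  73  57]
 [ 98 132 130 131 133 136 136 137 134 145 145 160 178 179 180 164 135 134
  136 136 130 133 143 137 130 132 120  72  57]
 [ 83 131 132 130 132 134 134 139 140 139 134 139 146 146 145 141 136 136
  132 132 133 133 135 139 143 135 120  73  58]
 [ 79 124 131 131 133 132 133 134 133 134 138 138 139 139 141 138 141 145
  141 143 136 132 133 133 134 133 120  72  58]
 [ 81 124 131 131 132 131 133 133 129 130 128 137 141 140 142 140 144 145
  145 145 144 145 136 133 133 134 121  72  57]
 [ 63 124 132 132 133 131 132 1
[... 2253 characters left out ...]
3  65  64  64]
 [ 66  65  66  65  64  44  46  61  88  89 115 116 114 121 114 116 113 116
   97  77  69  64  60  63  63  64  65  64  64]]
0.03 {(-0.03, 0): [[270.0, 280.2], [269.9, 276.0]], (0.03, 0): [[253.5, 275.5], [253.2, 271.3]], (0, 0.03): [[258.4, 284.5], [258.2, 280.3]], (0, -0.03): [[264.9, 271.4], [264.8, 267.2]]}
0.04 {(-0.03, 0): [[270.0, 278.3], [269.9, 274.0]], (0.03, 0): [[253.4, 273.6], [253.1, 269.3]], (0, 0.03): [[258.3, 282.6], [258.1, 278.3]], (0, -0.03): [[264.8, 269.5], [264.7, 265.2]]}
0.05 {(-0.03, 0): [[269.9, 276.3], [269.9, 272.1]], (0.03, 0): [[253.3, 271.7], [253.0, 267.4]], (0, 0.03): [[258.2, 280.7], [258.0, 276.4]], (0, -0.03): [[264.8, 267.5], [264.7, 263.3]]}
```

```bash
python3 - <<'E'
from h import *
p=np.load('stand.npy');a=np.linspace(0,6.283,720)
for r,z in((42,5),(45,0),(45,5)):
    q=proj('scene',S(p,np.c_[1.6+r*np.cos(a),1.1+r*np.sin(a),np.full(720,z)]/1e3));print(r,z,q.min(0).round(2),q.max(0).round(2))
g=cv2.cvtColor(capture('scene'),cv2.COLOR_RGB2GRAY)
print('col 263:',g[270:278,265],g[284:298,263],'row 283:',g[283,246:256],g[283,268:280])
E
```

```text
42 5 [249.03 273.09] [273.6  292.56]
45 0 [248.22 273.35] [274.49 294.21]
45 5 [248.15 272.43] [274.48 293.29]
col 263: [135 136 142 144 143 150 175 175] [173 174 173 172 173 173 174 176 169 114  76  47  64  66] row 283: [ 49  48  44  38  92 182 175 172 171 172] [174 175 174 174 175 174 183 131  74  62  62  62]
```

{"fn": "apply_moves", "kwargs": {
  "motion": [
    [[0,-0.12,0,0,-0.06],[0,-0.22,0,0,-0.06],[0,-0.3,0,0,-0.06],[0,-0.38,0,0,-0.06],[0,-0.38,0,0,-0.06],[0,-0.38,0,0,-0.06],[0,-0.38,0,0,-0.06],[0,-0.38,0,0,-0.06]]
  ]
}}

```text
time: 27.35
ee_pos: [0.4962, -0.0527, 0.2132]
ee_rot: [-0.286, 0.958, 0.003, -0.001]
wrist_force: [-4.5, 7.7, 3.6]
gripper_width: 0.0502
```

{"fn": "apply_moves", "kwargs": {
  "motion": [
    [[0,0,0,0,-0.06],[0,0,0,0,-0.06],[0,0.1,0,0,-0.06],[0,0.2,0,0,-0.06],[0,0.3,0,0,-0.06],[0,0.38,0,0,-0.06],[0,0.38,0,0,-0.06],[0,0.38,0,0,-0.06]]
  ]
}}

```text
time: 28.35
ee_pos: [0.4768, -0.0228, 0.2141]
ee_rot: [-0.287, 0.958, -0.0, 0.0]
wrist_force: [0.2, 1.2, 0.6]
gripper_width: 0.0498
```

```bash
python3 - <<'E'
from h import *
o,M=tool();print(o['time'],o['wrist_force'].round(1),head())
s=capture('scene');g=cv2.cvtColor(s,cv2.COLOR_RGB2GRAY);print(g[271:294,249:277])
E
```

```text
28.35 [0.2 1.2 0.6] (np.float64(-168.0), np.float64(0.9741))
[[ 83 132 131 132 133 132 133 132 132 134 134 135 141 145 140 141 138 140
  135 133 134 132 135 138 143 133 121  72]
 [ 79 124 131 131 132 132 133 132 132 132 131 130 135 140 138 138 141 140
  133 134 133 134 133 133 134 133 121  70]
 [ 81 123 131 131 131 132 132 133 132 130 129 132 139 143 138 139 140 147
  126 129 130 132 133 132 134 133 120  73]
 [ 64 125 132 133 134 137 136 131 125 153 177 152 140 141 140 140 149 178
  177 168 139 128 132 133 133 134 121  73]
 [ 63 116 131 131 131 131 118 146 133 134 149 148 143 142 142 138 162 171
  182 180 179 165 141 126 126 129 120  71]
 [ 64 115 131 130 127 138 170 175 173 165 149 137 141 142 142 139 146 146
  155 152 173 180 180 138 125 128 119  73]
 [ 63 114 131 127 151 171 175 175 175 174 176 146 141 142 140 140 144 143
  144 143 146 144 172 179 139 126 119  57]
 [ 51 115 130 137 174 174 173 173 172 174 179 147 138 137 139 139 143 143
  144 143 143 139 167 178 180 121 117  70]
 [ 47 114 125 174 174 172 172 173 173 175 170 135 135 136 156 167 151 141
  141 143 141 137 175 178 180
[... 952 characters left out ...]
 47  41  67 123 182 177 172 172 173 172 172 173 173 173 173 174 174 173
  175 174 174 175 178 189 135  92  49  43]
 [ 48  45  41 100 128 182 177 175 174 172 172 173 174 173 174 174 175 175
  173 175 177 180 189 139 111  63  44  45]
 [ 47  47  42  59 101 130 164 181 177 175 173 174 174 174 173 174 175 175
  177 179 183 152 134 111  64  42  43  44]
 [ 46  45  46  45  60 103 110 130 165 181 178 177 176 176 177 178 180 181
  185 172 150 110 121  84  60  61  62  62]
 [ 65  45  44  41  43  58  85 105 111 128 166 168 166 187 168 169 152 152
  120 116 125  92  71  61  62  62  64  65]
 [ 66  64  65  65  63  43  46  59  89  89 115 116 114 121 114 117 114 117
   99  77  70  65  62  61  64  64  65  65]]
```

Direct readings and the head drop (−168 mm) agree on the impeller bottom being about 30 mm above the bench, so roughly 10 mm remains. One short pulse.

{"fn": "apply_moves", "kwargs": {
  "motion": [
    [[0,-0.12,0,0,-0.06],[0,-0.22,0,0,-0.06],[0,-0.3,0,0,-0.06],[0,-0.38,0,0,-0.06],[0,-0.38,0,0,-0.06],[0,-0.38,0,0,-0.06],[0,-0.28,0,0,-0.06],[0,-0.18,0,0,-0.06]]
  ]
}}

```text
time: 29.45
ee_pos: [0.4866, -0.0379, 0.2139]
ee_rot: [-0.287, 0.958, -0.001, 0.0]
wrist_force: [0.1, 0.8, -0.9]
gripper_width: 0.0495
```

{"fn": "apply_moves", "kwargs": {
  "motion": [
    [[0,0.1,0,0,-0.06],[0,0.18,0,0,-0.06],[0,0.18,0,0,-0.06],[0,0.18,0,0,-0.06],[0,0.18,0,0,-0.06]]
  ]
}}

```text
time: 30.08
ee_pos: [0.4768, -0.0229, 0.214]
ee_rot: [-0.286, 0.958, -0.0, 0.0]
wrist_force: [-1.1, 0.3, 0.1]
gripper_width: 0.05
```

```bash
python3 - <<'E'
from h import *
o,M=tool();print(o['time'],o['wrist_force'].round(1),head())
s=capture('scene');g=cv2.cvtColor(s,cv2.COLOR_RGB2GRAY);print(g[274:290,249:277])
E
```

```text
30.075 [-1.1  0.3  0.1] (np.float64(-178.5), np.float64(0.976))
[[ 65 124 132 131 133 133 132 130 117 151 173 178 151 141 139 140 141 138
  175 167 139 129 131 133 133 134 121  72]
 [ 62 115 131 131 132 132 118 152 175 177 179 172 139 139 138 141 139 156
  178 177 176 165 140 125 126 129 121  72]
 [ 63 115 133 130 129 134 129 141 169 168 180 152 138 141 140 142 137 177
  178 176 176 176 178 136 124 127 120  60]
 [ 63 114 131 127 153 162 165 145 136 133 149 135 141 142 142 138 150 172
  179 177 177 177 178 178 139 127 120  56]
 [ 51 115 129 137 174 173 174 173 172 164 147 133 139 142 142 137 145 145
  156 154 170 177 177 180 180 121 118  56]
 [ 47 114 125 173 175 172 172 173 174 175 175 157 141 142 141 139 143 143
  145 143 146 145 158 176 180 152 118  68]
 [ 49 103 135 176 172 172 173 172 173 174 178 149 137 137 139 139 144 143
  144 143 143 139 164 176 177 183 121  69]
 [ 37 100 164 175 173 171 172 172 173 174 180 135 134 135 156 167 151 142
  141 142 141 137 175 176 175 184 134  71]
 [ 37 100 187 175 171 172 172 173 174 176 161 132 133 163 175 175 175 175
  167 158 148 146 176 175 175 183 133  72]
 [ 37  90 181 175 172 170 172 173 174 178 137 131 144 176 176 174 175 175
  176 174 174 173 176 175 174 183 131  71]
 [ 38  92 183 176 171 171 171 173 176 159 130 130 163 176 174 173 174 174
  175 175 175 175 175 175 175 185 129  61]
 [ 41  77 144 176 173 171 172 173 166 132 151 153 175 174 173 174 175 174
  174 174 175 175 175 175 176 197 116  56]
 [ 44  62 141 180 174 172 171 173 172 170 173 173 174 174 173 174 174 174
  174 174 174 174 174 177 180 158  95  47]
 [ 43  52 102 164 176 173 171 172 173 173 173 174 173 173 173 175 174 174
  174 174 175 175 175 179 171 115  76  42]
 [ 45  43  67 122 182 176 173 172 173 172 173 173 173 174 173 174 174 175
  173 174 175 175 178 189 135  93  50  44]
 [ 48  45  41 102 127 182 177 174 174 172 172 173 174 173 173 174 174 175
  175 175 177 179 188 139 110  63  46  43]]
```

{"fn": "apply_moves", "kwargs": {
  "motion": [
    [[0,0,-0.3,0,-0.06],[0,0,-0.7,0,-0.06],[0,0,-1,0,-0.06],[0,0,-1,0,-0.06],[0,0,-1,0,-0.06],[0,0,-1,0,-0.06]]
  ]
}}

```text
time: 30.92
ee_pos: [0.4756, -0.0224, 0.312]
ee_rot: [-0.287, 0.958, 0.001, -0.002]
wrist_force: [-0.5, -0.5, 0.1]
gripper_width: 0.0501
```

```bash
python3 - <<'E'
from h import *
o,M=tool();print(o['time'],o['ee_pos'],o['wrist_force'].round(1),head())
s=capture('scene');g=cv2.cvtColor(s,cv2.COLOR_RGB2GRAY);print(g[276:287,253:273],head())
# bystanders unchanged? compare with first wide image
r=cv2.resize(cv2.imread('pics/scene0.png'),(560,420),interpolation=cv2.INTER_AREA)[:,:,::-1]
d=cv2.absdiff(r,s).max(2)
for n,(x,y) in dict(small=(331,259),jar=(282,333),white=(331,345),amber=(245,222),spat=(360,310),spare=(438,347),red=(389,254),green=(288,203),clamp=(218,184)).items():print(n,(d[y-12:y+12,x-12:x+12]>50).sum(),end=' ')
job_done()
E
```

```text
30.925 [ 0.47564931 -0.02243246  0.31200672] [-0.5 -0.5  0.1] (np.float64(-178.5), np.float64(0.9759))
[[129 133 128 142 168 168 179 153 138 141 140 141 138 177 177 176 176 177
  179 137]
 [152 163 165 146 136 134 148 136 141 142 142 139 150 173 179 177 176 177
  178 178]
 [174 174 174 173 171 164 147 134 140 141 141 138 144 146 154 154 169 178
  177 180]
 [175 172 173 173 174 175 175 157 141 141 141 138 144 142 144 143 145 145
  158 176]
 [174 171 172 173 173 173 178 147 137 137 139 140 143 143 144 143 142 140
  165 176]
 [173 172 172 172 173 174 178 137 135 136 155 167 151 141 142 142 141 137
  175 176]
 [172 170 172 172 172 175 162 133 133 164 175 176 175 175 167 158 149 145
  175 175]
 [171 171 171 173 173 178 136 131 144 176 175 174 176 176 175 175 174 174
  175 174]
 [172 171 172 173 175 160 130 130 163 175 174 173 175 175 174 175 175 174
  174 174]
 [173 172 171 174 166 132 150 154 174 174 173 173 174 174 174 174 174 175
  175 175]
 [174 171 172 173 172 171 173 173 175 173 173 174 173 175 174 174 174 174
  175 176]] (np.float64(-178.5), np.float64(0.9759))
small 21 jar 0 white 0 amber 376 spat 0 spare 0 red 4 green 363 clamp 317 the job is handed in; nothing more can be done
```

The job is handed in at 31 s. The beaker stands under the stirrer, and the impeller hangs inside it about 13–15 mm above the floor, by my measurement.

- **Beaker:** I slid it in standing, with the back of an open finger. The first push left it 6 mm off to one side, so I corrected it with a fingertip. The last fit put its centre at (+1.6, +1.1) mm from the shaft axis.
- **Extra lever move:** before that correction I briefly tilted the lever the "up" way, which the task did not ask for, to gain room for the arm. The head was already at or near its upper stop and rose at most about 2 mm.
- **Lowering:** I lowered the stirrer in four lever tilts of about 10 N each. I let the lever return with the fingers each time and released it for good at the end.
- **Height:** the head dropped 178.5 mm, and the camera put the impeller bottom at about 18–20 mm above the bench. My readings disagreed by 2–3 mm. The head and impeller did not move after I withdrew the gripper.
- **Bystanders:** the picture comparison showed no real change at the small beaker, jar, white bottle, spatula, spare shaft and red beaker. It flagged changes at the amber bottle, green beaker and clamp. I put that down to the lowered head and the arm covering them, since the gripper never went low near them, but I did not check it separately.
- **Not checked:** I did not look for glass contact or re-fit the beaker after the lowering. My viewed pictures had run out, so the last checks are numbers only.

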